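# Rebuild a washer-tank filler tube

## Task

Rebuild the filler tube of this washer tank. Slide the black support bracket onto the tube, foot down, and round the bend until it clicks past the locating clip's snap tongue and sits trapped against the clip's stop ring; next slide the steel panel plate, foot down and foot towards the tank, up against the tube's shoulder; last push the filler head, cap tab up, onto the tube end until it is hard up against the plate's hub. Push gently and stop when you feel each stop, the old plastic is brittle; leave the other things on the bench where they are.

Things in the scene. Friction and masses are not known exactly. Their poses are not given: they have to be found in the camera images.
- tank: White washer tank 170x250x118 mm, fixed in a wooden hold-down frame (under 160 mm high), with a bent yellowish filler tube, axis level 100 mm above the bench, nothing beside or below it. Origin: on the bench below the tube's open end; x: along the tube's last straight, towards the tank; z up. Tube axis from the open end: 95 mm straight, 70 degree bend to the left, axis radius 90 mm, 113 mm straight to the tank's port
- mouth (a point): centre of the tube's open end, on its axis; x into the tube, z up (the bend turns towards +y). From here the tube is 24 mm in diameter for 70 mm
- shoulder (a point): on the tube axis, 70 mm from the open end, in the plane of a square shoulder (24 to 30 mm diameter); a 6 mm long cone then widens the tube to 34 mm, which it keeps round the bend and to the tank. Axes as the mouth's
- clip: Black locating clip on the tube's last straight. Its origin is NOT at the ring but on the tube axis where the bend ends and the straight begins; x along the straight towards the tank, z up. Its stop ring (48 mm, brittle: cracks above some 30 N) is clamped where the fitter left it, front face anywhere from 64 to 97 mm past this point, with the snap tongue in front of it. See or feel where it is
- tongue (a joint): the clip's snap tongue, 12 mm wide, on top of the tube: 0 = out, 6.5 mm proud; grows as pressed down (m, to 0.0085). Its 16 mm long ramp faces the bend; its upright back is 37 mm before the stop ring's face, so the 34 mm bracket has 3 mm play between. Pressing it down takes 2.5 to 4.5 N, pushing the bracket over it about 4 to 12 N; it springs out once passed
- bracket: Black plastic bracket, about 90 g: barrel 34 mm long, bore 39 mm, 52 mm outside, flat side pads 30x34 mm (56 mm across them) and a foot 44x60x6 mm on which it stands. Origin: centre of the foot's underside; x along the bore (both ends alike), y across the pads, z up. Bore axis 45 mm, top 71 mm above the underside
- bracket_bore (a point): centre of the bracket's bore, 45 mm above its underside; axes as the bracket's
- plate: Steel angle plate, about 160 g: upright plate 64 mm wide, 74 high, 8 thick, folded side edges 24x56 mm (x from -8 to 16 mm), through hub 24 mm long (x -12 to 12), 42 mm outside, bore 27.4 mm. Foot 64 mm wide, 5.5 thick, reaches to x = 30 mm. Origin: underside, below the hub's middle; x along the bore, towards the foot (goes on this way), z up. Bore axis 45 mm up
- plate_bore (a point): centre of the plate's hub, 45 mm above its underside; axes as the plate's. Home: 12 mm before the shoulder
- plate_foot (a point): underside of the plate's foot, 20 mm ahead (+x) of the plate's origin
- head: Natural-white filler head, closed blue flip cap, about 120 g, 104 mm long. Socket 48 mm deep, bore 27.4 mm, 44 mm outside; flat side pads 38x30 mm (48 mm across, x -17 to 21 mm). Cap 72 mm wide, 79 mm behind the origin, its tab 91 mm above the underside. Origin: underside, 25 mm behind the socket's mouth; x along the axis out of the mouth (goes on this way), z up. Axis 36 mm up
- head_socket (a point): centre of the socket's mouth, on its axis; axes as the head's. Home: against the rear end of the plate's hub, 46 mm past the tube's open end
- spare_cap: bystander: spare blue cap 66 mm wide, 17 mm high, lying on the bench
- driver: bystander: screwdriver 190 mm long, lying
- pump: bystander: small black pump, 76 mm long, 38 mm thick, lying
- tape: bystander: roll of dark tape, 96 mm wide, 24 mm high, lying
- cleaner: bystander: upright bottle with blue cap, 68 mm wide, 190 mm high
- tub: bystander: grey open tub, 76 mm wide, 45 mm high
- brush: bystander: brush 180 mm long, lying
Not all that is in view belongs to the job. What is shaped like the plate but yellow is not meant.

How it is judged:
By the outcome, as a careful person would: the job done as asked, in the order asked, and still so for the second after the job is handed in, with the robot touching nothing.
It also fails if it takes over 72 s, if anything falls off the work surface, if the arm or the gripper's body presses on something with over 40 N, if the wrist force passes 120 N, or if a joint passes its speed limit or range.

## Robot

A 6-joint arm with a two-finger parallel gripper is mounted at the origin on the work surface. World frame = base frame: x ahead of the robot, y to its left, z up, the work surface at z = 0. Lengths are in m, angles in rad, forces in N, time in s.
With the tool pointing down it reaches from about 0.25 to 0.725 m from the base axis. Payload 4 kg.
Tool frame: the origin (TCP) lies at the very end of the fingers, on their centre line; the grasp point (between the pads) lies 19 mm behind it; z points along the fingers, y is the direction in which the jaws open and shut (so a half turn about z gives the same grasp; the last joint's range is limited). The gripper opens to 85 mm and grips with 20 to 120 N. Pads are 22 mm wide; open, the fingers measure 114 mm over their backs; the gripper's body (76 mm by 85 mm) begins 54 mm behind the grasp point. The pads swing forward as they close: fully open they stand 13 mm farther back than shut.
Start: joints at [0, 0.241, 0.005, 1.335, 0, 1.571], TCP at [0.5, -0, 0.231] pointing down, gripper open.
Joint ranges: [-2.72, 2.72], [-1.05, 1.87], [-1.09, 1.28], [-1.99, 2.15], [-1.42, 1.44], [-3.14, 3.14]. Speed limits (rad/s): [2.79, 2.79, 3.14, 3.14, 3.14, 3.14].

## Interface

Orientations are given as a unit quaternion [w, x, y, z].
In Python, from plant import bot gives the robot as it stands. The module is installed in compiled form; this text tells all that it offers.
- The arm moves only by the tool move_arm, never from a script. Its argument "rows" is a list of rows, each a list of 5 numbers: the finger opening in cm, from 0 to 8.54, then the shift along the tool's x, y, z in cm, then the turn about the tool's z in rad. In form: [[claw, tx, ty, tz, yaw], ...]. A call has 1 to 10 rows; each row shifts and turns the commanded pose from where the row before left it, along the tool's axes as they then stand; what a row does not reach is not made up. A row lasts 1/10 s, in which the tool goes at most 50 mm and 8.59 degrees, less where a joint would pass 70% of its speed; a pose out of reach is approached as far as the arm can. A call with a gripper value outside its range is refused whole. The fingers move at their own pace and stop on an object; "grip_force" is the grip in N (left out, the last holds). Time passes only in rows, so rows that do not move let the fingers close. It gives the time, the measured TCP pose, the force and the opening at its end, in the units of the state.
- bot.read_state(): the state, without advancing time (a new reading comes with each control period).
- bot.capture(name): name is "scene" or "side" or "wrist"; returns a dict with "pixels" (400x640x3 uint8, red, green, blue), "intrinsics" (3x3 intrinsics, pixels), "k1" (the pictures are not rectified: a ray, as slopes to the right and down, at radius r is drawn at 1 + k1 r^2 times it, then the intrinsics apply), "eye" and "attitude" of the camera in the world. Camera axes: x right, y up, looking along -z (the intrinsics and any distortion apply to the point x, -y, -z); pixel columns grow to the right and rows downward; lengths in m; the calibration is good to about 2 mm. A picture is of the moment at which its call begins. There is no depth.
- bot.hand_in(): hands the job in, once; it reports no verdict.
The state is a dict: "time": time; "joint_positions": joint angles; "qd": joint speeds; "effort": joint torques, N m; "tcp_pos": TCP position; "orientation": TCP orientation; "force": force on the tool from outside, world axes, zero at the start; "moment": the same for the moment, N m; "finger_gap": finger opening in m.
Only numpy, scipy, OpenCV 4.12 (cv2) and the standard library are available. Lean on these libraries where they do the work, as an engineer would, in place of code of your own. Each camera call takes 0.05 s, during which the arm holds its last target.

## Working session

There is one attempt and no reset: what is moved stays moved. The work goes in short steps, Python scripts to look and compute and a tool call to move; the robot and the scene stay as the last step left them, time stands still between calls to the robot, and variables do not carry over. Pictures are saved under pics/ and viewed, and the job is handed in when it is done.

Besides the shell and the picture viewer there is one more tool, called after "Request:" by a JSON object that holds its "api" and its "payload", one argument or row to a line. move_arm: Moves the arm, as the interface text tells. Its arguments: {"type":"object","properties":{"rows":{"type":"array","items":{"type":"array","items":{"type":"number"}}},"grip_force":{"type":"number"}},"required":["rows"]}

```bash
mkdir -p pics; python3 - <<'E'
from plant import bot
import cv2,numpy as np
print(bot.read_state())
for n in ["scene","side","wrist"]:
    c=bot.capture(n)
    cv2.imwrite(f"pics/{n}0.png",c["pixels"][:,:,::-1])
    np.savez(f"{n}0.npz",**c)
    print(n,c["intrinsics"],c["k1"],c["eye"],c["attitude"])
E
```

```text
{'time': 0.0, 'joint_positions': array([-1.69794211e-05,  2.41432159e-01,  3.72929650e-03,  1.33518189e+00,
        2.26593003e-05,  1.57080377e+00]), 'qd': array([-0.00013988,  0.00119022,  0.00032909,  0.00184963, -0.0001612 ,
        0.00035529]), 'effort': array([ 5.50268451e-04, -3.72315860e+01,  2.52406776e+01,  1.67737965e-02,
        2.29149265e-05,  1.14679995e-05]), 'tcp_pos': array([ 4.99377173e-01, -1.60203767e-06,  2.30405300e-01]), 'orientation': array([-0.00074638,  0.70711504,  0.70709775, -0.00073035]), 'force': array([ 0.07151034, -0.06239611,  0.60282256]), 'moment': array([-0.05081691,  0.01199119, -0.02877648]), 'finger_gap': 0.08530263338383037}
scene [[423.15870518   0.         319.33780095]
 [  0.         423.15870518 201.15970804]
 [  0.           0.           1.        ]] 0.022363612434820417 [ 1.09627556 -0.49228981  1.04781993] [0.84419597 0.29096523 0.1465863  0.42565814]
side [[520.11372393   0.         331.77226425]
 [  0.         520.11372393 198.35430736]
 [  0.           0.           1.        ]] 0.028894826555564964 [ 0.19829074 -1.05069193  1.1600897 ] [ 0.91615036  0.37272754 -0.05450285 -0.13701146]
wrist [[323.96115006   0.         318.17556953]
 [  0.         323.96115006 195.3720398 ]
 [  0.           0.           1.        ]] -0.037626379014006214 [0.49847755 0.06692386 0.37418948] [ 9.90832519e-01 -1.35094517e-01  5.87272106e-04  2.12208809e-04]
```

View pics/scene0.png

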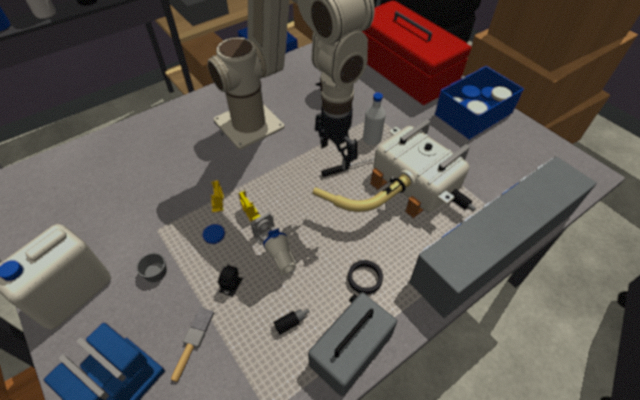

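View pics/side0.png

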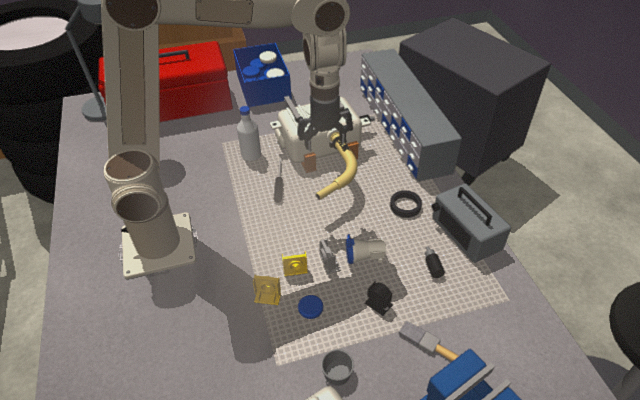

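View pics/wrist0.png

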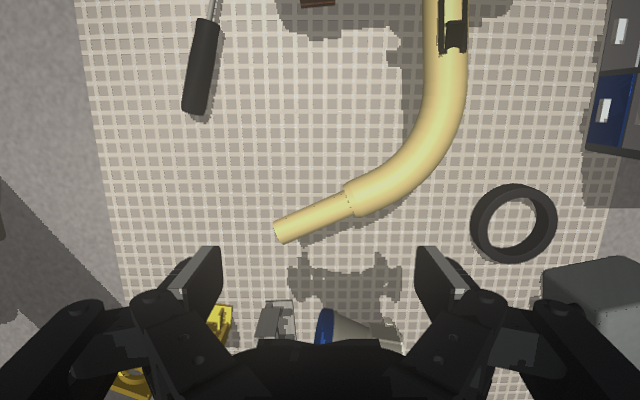

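```bash
cat > h.py <<'E'
import numpy as np, cv2
from scipy.spatial.transform import Rotation as R
def load(n): 
    d=np.load(n+".npz"); return {k:d[k] for k in d.files}
def cap(cam,name):
    from plant import bot
    c=bot.capture(cam); np.savez(name+".npz",**c); return {k:np.asarray(v) for k,v in c.items()}
def Rm(c): q=c["attitude"]; return R.from_quat([q[1],q[2],q[3],q[0]]).as_matrix()
def proj(c,P):
    P=np.atleast_2d(P); p=(P-c["eye"])@Rm(c)
    s=np.c_[p[:,0],-p[:,1]]/(-p[:,2:3]); r2=(s**2).sum(1,keepdims=True)
    s=s*(1+float(c["k1"])*r2); K=c["intrinsics"]
    return s*[K[0,0],K[1,1]]+[K[0,2],K[1,2]]
def ray(c,uv):
    K=c["intrinsics"]; uv=np.atleast_2d(np.asarray(uv,float))
    d=(uv-[K[0,2],K[1,2]])/[K[0,0],K[1,1]]; s=d.copy()
    for _ in range(20): s=d/(1+float(c["k1"])*(s**2).sum(1,keepdims=True))
    v=np.c_[s[:,0],-s[:,1],-np.ones(len(s))]@Rm(c).T
    return c["eye"],v/np.linalg.norm(v,axis=1,keepdims=True)
def onz(c,uv,z):
    e,v=ray(c,uv); return e+v*((z-e[2])/v[:,2:3])
def tri(obs):
    A=np.zeros((3,3));b=np.zeros(3);L=[]
    for c,uv in obs:
        e,v=ray(c,uv);v=v[0];M=np.eye(3)-np.outer(v,v);A+=M;b+=M@e;L.append((e,M))
    X=np.linalg.solve(A,b); return X,[float(np.linalg.norm(M@(X-e))) for e,M in L]
def crop(c,x0,y0,x1,y1,k,fn):
    im=c["pixels"][y0:y1,x0:x1,::-1]; im=cv2.resize(im,None,fx=k,fy=k,interpolation=cv2.INTER_CUBIC)
    cv2.imwrite(fn,im)
E
python3 - <<'E'
from h import *
s=load("side0");c=load("scene0")
crop(s,240,220,460,340,3.6,"pics/s_a.png")
crop(c,180,170,320,310,4.2,"pics/c_a.png")
crop(s,260,90,400,240,4,"pics/s_b.png")
E
```

```text
(no output)
```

View pics/s_a.png

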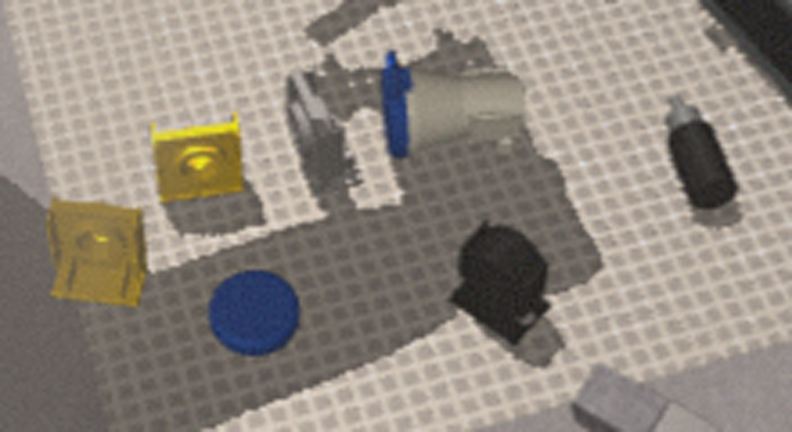

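View pics/c_a.png

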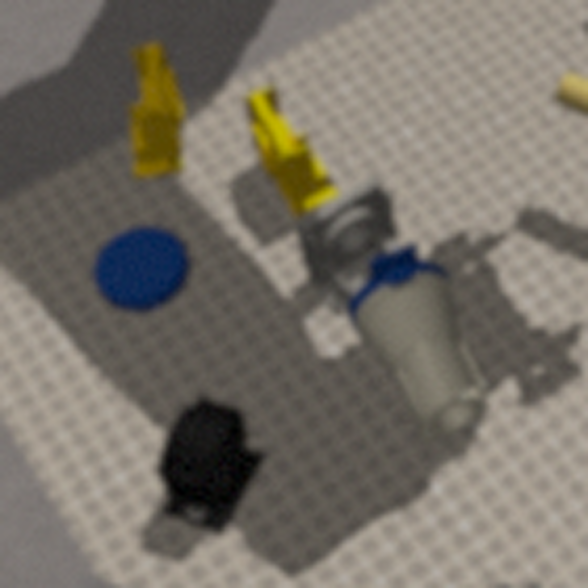

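View pics/s_b.png

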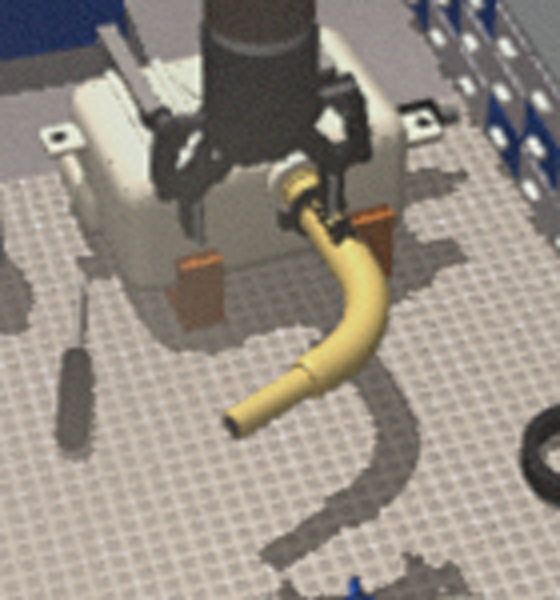

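```bash
python3 - <<'E'
from h import *
s=load("side0");c=load("scene0");w=load("wrist0")
k=3.6
P=lambda x,y:(240+x/k,220+y/k)
C=lambda x,y:(180+x/4.2,170+y/4.2)
print("bracket top",tri([(s,P(495,240)),(c,C(207,415))]))
print("plate top ",tri([(s,P(315,105)),(c,C(345,205))]))
print("cap tab",tri([(s,P(391,60)),(c,C(400,250))]))
print("head front",tri([(s,P(520,95)),(c,C(460,400))]))
print("mouth",tri([(s,(260+233/4,90+423/4)),(c,(314,191)),(w,(279,234))]))
for p in [(279,234),(350,197)]: print(onz(w,p,.1))
E
```

```text
bracket top (array([ 0.52408449, -0.36119384,  0.07069786]), [0.002582133388972226, 0.0025821333889722055])
plate top  (array([ 0.43859565, -0.20862939,  0.07028484]), [0.003022578248751694, 0.0030225782487516115])
cap tab (array([ 0.50148856, -0.20206554,  0.08940589]), [0.0003749679742184395, 0.00037496797421855547])
head front (array([ 0.59637587, -0.22388565,  0.04424774]), [0.004233045478184857, 0.004233045478184902])
mouth (array([ 0.46300196, -0.04372724,  0.10346965]), [0.0005092017576578548, 0.0007303652042560446, 0.0005553699023077002])
[[ 0.46253432 -0.04575331  0.1       ]]
[[ 0.52616442 -0.01073075  0.1       ]]
```

Request:
{"api": "move_arm", "payload": {
  "rows": [
    [8.5,-4.5,0,0,0],
    [8.5,-4.5,0,0,0],
    [8.5,-4.5,0,0,0],
    [8.5,-4.5,0,0,0],
    [8.5,-4.5,0,0,0],
    [8.5,-4.5,0,0,0],
    [8.5,0,0,0,0]
  ]
}}

```text
time: 0.85
tcp_pos: [0.4992, -0.2751, 0.2302]
orientation: [0.0, 0.71, 0.705, -0.001]
force: [-0.6, 0.6, -0.8]
finger_gap: 0.0848
```

```bash
python3 - <<'E'
from h import *
w=cap("wrist","w1"); cv2.imwrite("pics/w1.png",w["pixels"][:,:,::-1]); print(w["eye"],w["attitude"])
E
```

```text
[ 0.49856259 -0.20799322  0.37383005] [ 9.90728271e-01 -1.35818401e-01  5.03259979e-04 -3.25614701e-03]
```

View pics/w1.png

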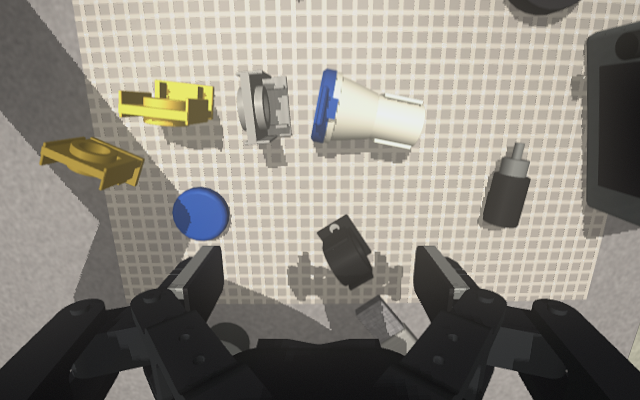

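```bash
python3 - <<'E'
from h import *
w=load("w1")
crop(w,300,200,400,300,6,"pics/w1b.png")
crop(w,230,50,440,170,3.8,"pics/w1p.png")
E
```

```text
(no output)
```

View pics/w1b.png

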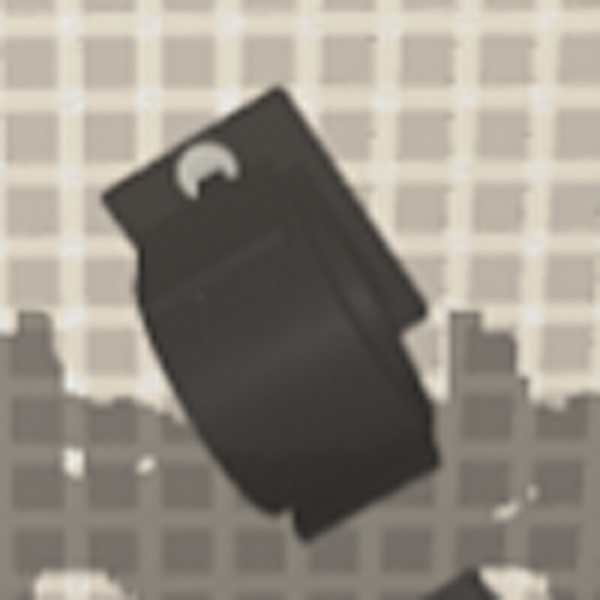

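View pics/w1p.png

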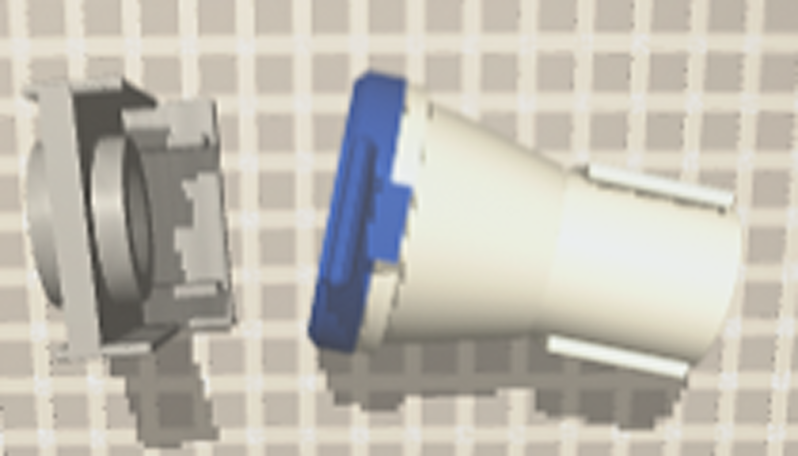

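```bash
python3 - <<'E'
from h import *
from plant import bot
st=bot.read_state(); print(st["joint_positions"],st["tcp_pos"])
w=load("w1");s=load("side0")
P=lambda x,y:(300+x/6,200+y/6)
A,B,D=[onz(w,P(*p),.006)[0] for p in [(105,195),(280,88),(425,312)]]
print(A,B,D,np.linalg.norm(A-B),np.linalg.norm(B-D))
u=(B-A)/np.linalg.norm(B-A); v=np.array([u[1],-u[0],0])
print("ang",np.degrees(np.arctan2(u[1],u[0])), "centre",(A+B)/2+0.03*v)
d=(D-B); print("ang2",np.degrees(np.arctan2(d[1],d[0]))+90)
# tubes in wrist0
w0=load("wrist0"); hsv=cv2.cvtColor(w0["pixels"],cv2.COLOR_RGB2HSV)
m=((hsv[...,0]>18)&(hsv[...,0]<35)&(hsv[...,1]>70)&(hsv[...,2]>90)).astype(np.uint8)
m[250:]=0
cv2.imwrite("pics/m0.png",m*255)
def axis(a,b,ts,hw=40):
    # sample across line a->b at fractions ts; return axis world pts on z=.1
    a=np.array(a,float);b=np.array(b,float);u=(b-a)/np.linalg.norm(b-a);n=np.array([-u[1],u[0]]);out=[]
    for t in ts:
        p=a+(b-a)*t; k=np.arange(-hw,hw,.25); q=p+k[:,None]*n
        v=cv2.remap(m.astype(np.float32),q[:,0:1].astype(np.float32),q[:,1:2].astype(np.float32),cv2.INTER_LINEAR)[:,0]
        on=np.where(v>.5)[0]; e1,e2=q[on[0]],q[on[-1]]
        _,v2=ray(w0,[e1,e2]); bi=v2.sum(0); e=w0["eye"]; X=e+bi*((.1-e[2])/bi[2]); 
        W=np.linalg.norm(onz(w0,e1,.1)-onz(w0,e2,.1)); out.append([*X[:2],W])
    return np.array(out)
o=axis((279,234),(350,197),np.linspace(.15,.85,8)); print(o)
l=cv2.fitLine(o[:,:2].astype(np.float32),cv2.DIST_L2,0,0,0).ravel(); print("straight1 dir",np.degrees(np.arctan2(l[1],l[0])),l)
E
```

```text
[-4.99615425e-01  3.80106665e-01  1.96420699e-01  1.38848381e+00
  2.24229539e-05  1.07596155e+00] [ 0.49922829 -0.27247267  0.23026547]
[ 0.49671126 -0.35774212  0.006     ] [ 0.53185615 -0.3350251   0.006     ] [ 0.56277464 -0.38424106  0.006     ] 0.04184766639806345 0.05812197537113895
ang 32.877898740686774 centre [ 0.53056922 -0.37157849  0.006     ]
ang2 32.13788275801587
[[ 0.47195343 -0.03946821  0.02312036]
 [ 0.47859078 -0.03621615  0.02374949]
 [ 0.48528668 -0.03319767  0.02391715]
 [ 0.49209683 -0.03051401  0.02339809]
 [ 0.4986643  -0.02742587  0.02379867]
 [ 0.50508901 -0.0241481   0.02465484]
 [ 0.51163365 -0.02120249  0.02436236]
 [ 0.51814402 -0.01827428  0.02361023]]
straight1 dir 24.580238 [ 0.9093796   0.41596717  0.49518234 -0.02880585]
```

View pics/m0.png

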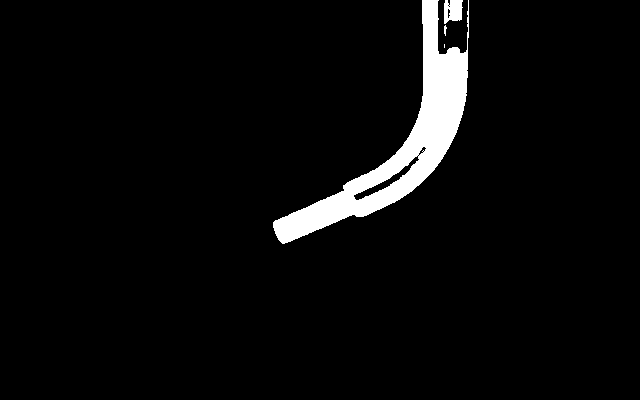

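Request:
{"api": "move_arm", "payload": {
  "rows": [
    [8.5,-4.9,1.6,0,0],
    [8.5,-5.0,1.5,0,0],
    [8.5,0,0,1.6,0.1434],
    [8.5,0,0,1.6,0.1434],
    [8.5,0,0,1.6,0.1434],
    [8.5,0,0,1.6,0.1434],
    [8.5,0,0,1.6,0.1434],
    [8.5,0,0,1.6,0.1434],
    [8.5,0,0,1.6,0.1434],
    [8.5,0,0,0,0]
  ]
}}

```text
time: 1.9
tcp_pos: [0.5286, -0.3626, 0.1164]
orientation: [-0.003, 0.96, 0.281, -0.002]
force: [0.1, 0.7, -0.4]
finger_gap: 0.085
```

```bash
python3 - <<'E'
from h import *
from plant import bot
w=cap("wrist","w2"); cv2.imwrite("pics/w2.png",w["pixels"][:,:,::-1]); print(w["eye"],w["attitude"])
st=bot.read_state(); print(st["tcp_pos"],st["orientation"],np.degrees(2*np.arctan2(st["orientation"][2],st["orientation"][1])),st["joint_positions"])
w0=load("wrist0"); hsv=cv2.cvtColor(w0["pixels"],cv2.COLOR_RGB2HSV)
m=((hsv[...,0]>18)&(hsv[...,0]<35)&(hsv[...,1]>70)&(hsv[...,2]>90))
for r in (5,30,60,75,90):
    c=np.where(m[r])[0]; _,v=ray(w0,[(c[0],r),(c[-1]+1,r)]); b=v.sum(0); print(r,(w0["eye"]+b*((.1-w0["eye"][2])/b[2])))
E
```

```text
[ 0.58505248 -0.32743974  0.25989209] [ 0.86928827 -0.11784421  0.06751495 -0.47528136]
[ 0.52930342 -0.36334887  0.11796022] [-0.00159905  0.95944815  0.28187847 -0.00110814] 32.74476315417776 [-6.01727021e-01  5.88181264e-01  2.33996063e-01  1.22049049e+00
  3.00498361e-04  1.96836112e+00]
5 [0.59556485 0.14251061 0.1       ]
30 [0.59751601 0.12470072 0.1       ]
60 [0.5991222  0.10261937 0.1       ]
75 [0.60017157 0.09126918 0.1       ]
90 [0.60086655 0.07968919 0.1       ]
```

View pics/w2.png

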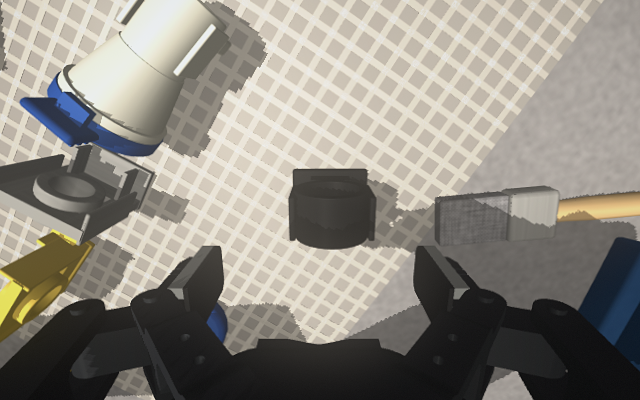

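```bash
python3 - <<'E'
from h import *
w=load("w2")
crop(w,280,155,390,255,6,"pics/w2b.png")
E
```

```text
(no output)
```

View pics/w2b.png

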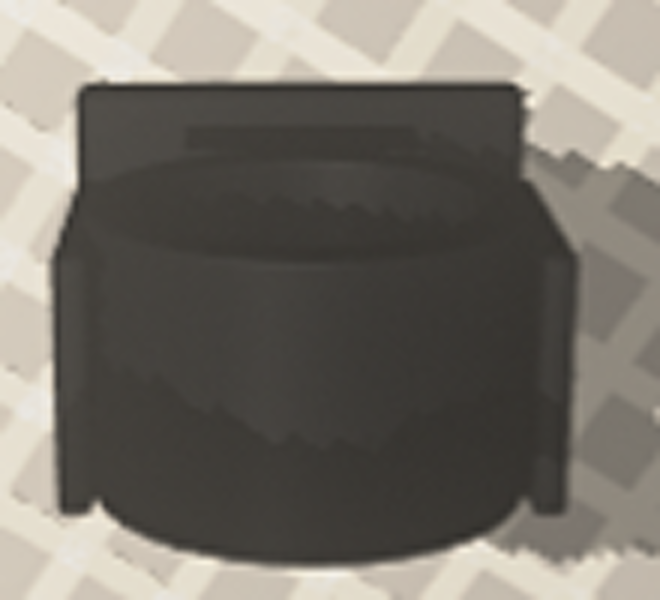

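```bash
python3 - <<'E'
from h import *
from plant import bot
w=load("w2");w1=load("w1")
P=lambda x,y:(280+x/6,155+y/6)
a,b=[onz(w,P(*p),.006)[0] for p in [(80,87),(522,87)]]
u=(b-a)/np.linalg.norm(b-a);f=np.array([-u[1],u[0],0])
print(np.linalg.norm(b-a),np.degrees(np.arctan2(f[1],f[0])),"c1",(a+b)/2-.022*f)
t1,t2=[onz(w,P(*p),.071)[0] for p in [(310,262),(310,563)]]
print(np.linalg.norm(t1-t2),(t1+t2)/2)
# pads top corners z=.06
q=[onz(w,P(*p),.060)[0] for p in [(53,258),(577,258)]]; print(np.linalg.norm(q[0]-q[1]),(q[0]+q[1])/2-.015*f)
st=bot.read_state(); T=st["tcp_pos"]; th=np.radians(32.74)
X=np.array([np.cos(th),np.sin(th)]);Y=np.array([np.sin(th),-np.cos(th)])
c=((a+b)/2-.022*f)[:2]
for c in (c,((t1+t2)/2)[:2],[.5306,-.3716]): print("move tool",(c-T[:2])@X,(c-T[:2])@Y)
# height check by two wrist views: foot corner A(w1)=left-rear
print(tri([(w1,(300+280/6,200+88/6)),(w,P(80,87))]))
E
```

```text
0.05866453544471477 32.69575793119888 c1 [ 0.52923949 -0.37291014  0.006     ]
0.033185975521321444 [ 0.52886594 -0.37215115  0.071     ]
0.05610230421568198 [ 0.52830982 -0.37342679  0.06      ]
move tool -0.005224773966795677 0.008007723380593055
move tool -0.005128493450580987 0.007167290150346865
move tool -0.0033718408315737466 0.007641524890966388
(array([ 0.53176028, -0.33612217,  0.00375371]), [0.0004318737548142593, 0.0004318737548143264])
```

Request:
{"api": "move_arm", "payload": {
  "rows": [
    [8.5,-0.5,0.8,1.0,0],
    [8.5,0,0,3.0,0],
    [8.5,0,0,3.0,0],
    [8.5,0,0,1.6,0],
    [8.5,0,0,0,0],
    [8.5,0,0,0,0]
  ],
  "grip_force": 50
}}

```text
time: 2.55
tcp_pos: [0.5304, -0.3754, 0.0339]
orientation: [0.0, 0.96, 0.28, 0.0]
force: [0.1, -0.6, 0.9]
finger_gap: 0.0851
```

```bash
python3 - <<'E'
from h import *
from plant import bot
st=bot.read_state(); print(st["tcp_pos"],st["force"],st["time"])
E
```

```text
[ 0.53043145 -0.37544272  0.03389068] [ 0.09966636 -0.60749884  0.85323907] 2.55
```

Request:
{"api": "move_arm", "payload": {
  "rows": [
    [8.5,0,-0.25,0.1,0],
    [5.0,0,0,0,0],
    [5.0,0,0,0,0],
    [5.0,0,0,0,0],
    [5.0,0,0,0,0],
    [5.0,0,0,0,0]
  ],
  "grip_force": 50
}}

```text
time: 3.15
tcp_pos: [0.5295, -0.3733, 0.0338]
orientation: [0.001, 0.96, 0.28, 0.001]
force: [0.2, 0.4, 5.9]
finger_gap: 0.0554
```

Request:
{"api": "move_arm", "payload": {
  "rows": [
    [5.0,0,0,-3.0,0],
    [5.0,0,0,-4.0,0],
    [5.0,0,0,-4.0,0],
    [5.0,1.2,-4.5,0,0],
    [5.0,1.2,-4.5,0,0],
    [5.0,1.2,-4.5,0,0],
    [5.0,1.2,-4.5,0,0],
    [5.0,1.2,-4.5,0,0],
    [5.0,1.2,-4.5,0,0],
    [5.0,0,-4.0,0,0.14]
  ]
}}

```text
time: 4.15
tcp_pos: [0.4222, -0.0704, 0.1421]
orientation: [-0.0, 0.978, 0.211, 0.0]
force: [-0.1, 0.2, -0.7]
finger_gap: 0.0553
```

Request:
{"api": "move_arm", "payload": {
  "rows": [
    [5.0,0,0,0,0]
  ]
}}

```text
time: 4.25
tcp_pos: [0.4189, -0.0691, 0.1416]
orientation: [-0.001, 0.977, 0.213, -0.002]
force: [-0.4, 0.4, -1.0]
finger_gap: 0.0554
```

```bash
python3 - <<'E'
from h import *
from plant import bot
st=bot.read_state(); q=st["orientation"];print(st["tcp_pos"],np.degrees(2*np.arctan2(q[2],q[1])),st["force"],st["moment"],st["time"],st["joint_positions"])
w=cap("wrist","w3"); cv2.imwrite("pics/w3.png",w["pixels"][:,:,::-1])
E
```

```text
[ 0.41887125 -0.06906858  0.14158496] 24.647973568459843 [-0.36207395  0.4114897  -0.96589439] [-0.08808675 -0.04420548 -0.02239958] 4.25 [-1.64126920e-01  1.61650011e-01 -3.39681375e-01  1.07427523e+00
  9.86536830e-04  2.54727507e+00]
```

View pics/w3.png

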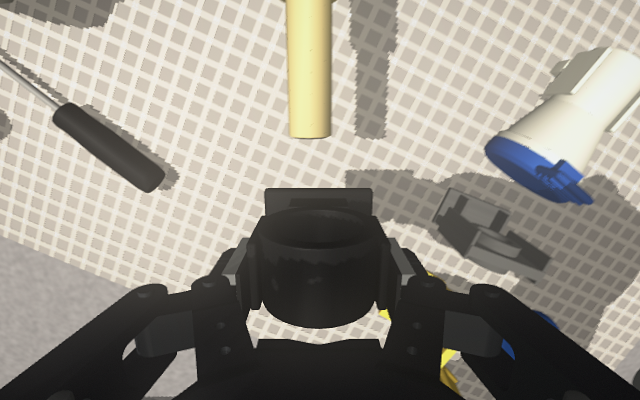

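```bash
cat >> h.py <<'E'
def tube(c,rows,c0,c1,z=.1,show=True):
    hsv=cv2.cvtColor(c["pixels"],cv2.COLOR_RGB2HSV)
    m=((hsv[...,0]>18)&(hsv[...,0]<35)&(hsv[...,1]>60)&(hsv[...,2]>90))
    o=[]
    for r in rows:
        k=np.where(m[r,c0:c1])[0]
        if len(k)<5: continue
        a,b=c0+k[0],c0+k[-1]+1
        _,v=ray(c,[(a-.5,r),(b-.5,r)]); bi=v.sum(0); X=c["eye"]+bi*((z-c["eye"][2])/bi[2])
        P=onz(c,[(a-.5,r),(b-.5,r)],z); o.append([X[0],X[1],np.linalg.norm(P[0]-P[1])])
    o=np.array(o); l=cv2.fitLine(o[:,:2].astype(np.float32),cv2.DIST_L2,0,0,0).ravel()
    return o,l
def toolxy(st,P):
    q=st["orientation"]; th=2*np.arctan2(q[2],q[1]); X=np.array([np.cos(th),np.sin(th)]);Y=np.array([np.sin(th),-np.cos(th)])
    d=np.asarray(P)[:2]-st["tcp_pos"][:2]; return np.array([d@X,d@Y])*100
E
python3 - <<'E'
from h import *
from plant import bot
st=bot.read_state(); w=load("w3")
o,l=tube(w,range(5,125,10),270,345); print(o[:,2]); print(l,np.degrees(np.arctan2(l[1],l[0])))
m=onz(w,(309,137),.1)[0]; print("mouth",m,toolxy(st,m),[toolxy(st,p) for p in o[[0,-1]]])
crop(w,230,120,410,340,2.7,"pics/w3b.png")
E
```

```text
[0.02319333 0.02385898 0.02349138 0.02364587 0.02327454 0.02343302
 0.02359535 0.02322099 0.02338741 0.02355788 0.02373251 0.02335475]
[ 0.9063083   0.4226172   0.49819058 -0.02722258] 24.999931
mouth [ 0.46137488 -0.04401224  0.1       ] [ 4.77711594 -0.75503704] [array([11.53843314, -0.75335973]), array([ 5.99035284, -0.71583319])]
```

View pics/w3b.png

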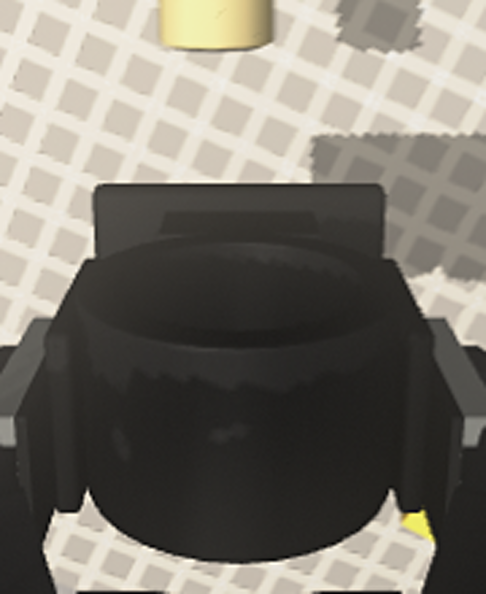

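```bash
python3 - <<'E'
from h import *
from plant import bot
st=bot.read_state(); w=load("w3")
z0=st["tcp_pos"][2]-.0338
a=onz(w,(265.2,188.1),z0+.006)[0];b=onz(w,(372.6,188.1),z0+.006)[0]
print(np.linalg.norm(a-b),(toolxy(st,a)+toolxy(st,b))/2-[2.2,0],toolxy(st,a),toolxy(st,b))
f=onz(w,(318.1,247.8),z0+.071)[0];r=onz(w,(318.9,328.1),z0+.071)[0]
print(np.linalg.norm(f-r),toolxy(st,f),toolxy(st,r))
E
```

```text
0.058489597904215464 [-0.03866614 -0.19616503] [ 2.1615544  -3.12064491] [2.16111333 2.72831486]
0.03383720676820901 [ 1.63782348 -0.21885497] [-1.74578217 -0.19095488]
```

Request:
{"api": "move_arm", "payload": {
  "rows": [
    [5.0,0,-0.55,2.6,0],
    [5.0,0,0,2.7,0],
    [5.0,0,0,0,0],
    [5.0,2.5,0,0,0],
    [5.0,3.0,0,0,0],
    [5.0,2.5,0,0,0],
    [5.0,1.5,0,0,0],
    [5.0,0,0,0,0]
  ]
}}

```text
time: 5.1
tcp_pos: [0.5098, -0.0285, 0.0902]
orientation: [0.0, 0.977, 0.212, 0.001]
force: [-0.4, 0.0, -1.9]
finger_gap: 0.0549
```

```bash
python3 - <<'E'
from h import *
from plant import bot
st=bot.read_state(); q=st["orientation"];print(st["tcp_pos"],np.degrees(2*np.arctan2(q[2],q[1])),st["force"],st["moment"],st["time"])
w=cap("wrist","w4"); cv2.imwrite("pics/w4.png",w["pixels"][:,:,::-1])
E
```

```text
[ 0.50981582 -0.02848067  0.09020986] 24.510916336540394 [-0.36420814  0.00628499 -1.86875834] [0.040018   0.05235909 0.01846981] 5.1
```

View pics/w4.png

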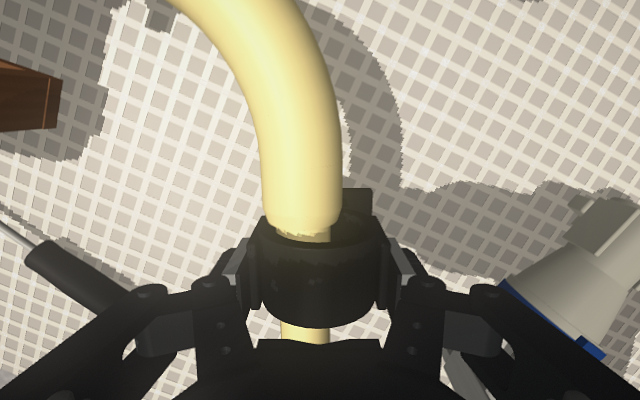

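Request:
{"api": "move_arm", "payload": {
  "rows": [
    [5.0,0,-0.55,0.12,0],
    [5.0,0,0,0,0],
    [5.0,0,0,0,0]
  ]
}}

```text
time: 5.45
tcp_pos: [0.504, -0.0235, 0.0883]
orientation: [-0.0, 0.977, 0.212, -0.0]
force: [-1.0, 0.4, -1.0]
finger_gap: 0.055
```

```bash
cat >> h.py <<'E'
def stat():
    from plant import bot
    st=bot.read_state(); q=st["orientation"];print("t",st["time"],"tcp",np.round(st["tcp_pos"],4),"hd",round(float(np.degrees(2*np.arctan2(q[2],q[1]))),2),"F",np.round(st["force"],1),"M",np.round(st["moment"],2),"gap",round(float(st["finger_gap"]),4)); return st
E
python3 - <<'E'
from h import *
st=stat()
w=cap("wrist","w5"); cv2.imwrite("pics/w5.png",w["pixels"][:,:,::-1])
o,l=tube(w,range(330,345,3),270,345); print(o)
E
```

```text
t 5.45 tcp [ 0.504  -0.0235  0.0883] hd 24.45 F [-1.   0.4 -1. ] M [-0.02 -0.03 -0.03] gap 0.055
[[ 0.47008662 -0.0396263   0.02358589]
 [ 0.46861667 -0.04056046  0.02414649]
 [ 0.46703749 -0.04128126  0.02422612]
 [ 0.46544732 -0.04200707  0.02430649]
 [ 0.46355749 -0.04206887  0.01316668]]
```

View pics/w5.png

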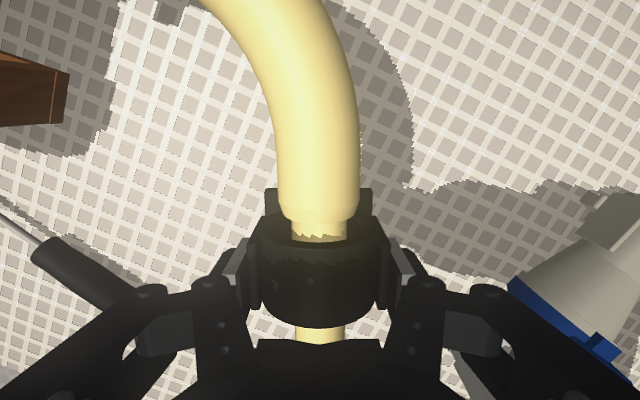

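Request:
{"api": "move_arm", "payload": {
  "rows": [
    [5.0,0.4,0,0,-0.005],
    [5.0,0.5,0,0,0],
    [5.0,0.5,0,0,0],
    [5.0,0.5,0,0,0],
    [5.0,0.5,0,0,0],
    [5.0,0.5,0,0,0],
    [5.0,0.5,0,0,0],
    [5.0,0.5,0,0,0],
    [5.0,0.3,0,0,0],
    [5.0,0,0,0,0]
  ]
}}

```text
time: 6.5
tcp_pos: [0.5434, -0.0055, 0.0881]
orientation: [0.0, 0.977, 0.214, 0.0]
force: [0.0, -1.1, -1.5]
finger_gap: 0.0554
```

Request:
{"api": "move_arm", "payload": {
  "rows": [
    [5.0,0,0,0,0],
    [5.0,0,0,0,0]
  ]
}}

```text
time: 6.7
tcp_pos: [0.5427, -0.0057, 0.0881]
orientation: [-0.0, 0.977, 0.214, -0.0]
force: [0.1, -0.2, -1.7]
finger_gap: 0.0552
```

```bash
cat >> h.py <<'E'
M0=np.array([.4605,-.0443]); H0=24.8
def path(s):
    h=np.radians(H0); X=np.array([np.cos(h),np.sin(h)]);N=np.array([-X[1],X[0]])
    if s<=.095: return M0+X*s,h
    C=M0+X*.095+N*.09; a=min((s-.095)/.09,np.radians(70))
    p=C+.09*np.array([np.sin(h+a),-np.cos(h+a)]); h2=h+a; e=s-.095-.09*a
    return p+e*np.array([np.cos(h2),np.sin(h2)]),h2
def whereami(st):
    from scipy.optimize import minimize_scalar
    T=st["tcp_pos"][:2]; r=minimize_scalar(lambda s:np.sum((path(s)[0]-T)**2),bounds=(-.1,.33),method="bounded")
    p,h=path(r.x); q=st["orientation"];th=2*np.arctan2(q[2],q[1])
    Y=np.array([np.sin(h),-np.cos(h)]); print("s",round(r.x*1e3,1),"lat(ty) mm",round(float((T-p)@Y)*1e3,2),"dhead deg",round(float(np.degrees(th-h)),2)); return r.x
def rowsfor(st,ss,lat=0):
    T=st["tcp_pos"][:2].copy();q=st["orientation"];th=2*np.arctan2(q[2],q[1])
    for s in ss:
        p,h=path(s); Y0=np.array([np.sin(h),-np.cos(h)]); p=p+lat*Y0
        X=np.array([np.cos(th),np.sin(th)]);Y=np.array([np.sin(th),-np.cos(th)]); d=p-T
        print("s%.0f: tx %.2f ty %.2f yaw %.3f"%(s*1e3,d@X*100,d@Y*100,-(h-th))); T=p;th=h
E
python3 - <<'E'
from h import *
st=stat();whereami(st)
rowsfor(st,np.arange(.10,.206,.008))
w=cap("wrist","w6"); cv2.imwrite("pics/w6.png",w["pixels"][:,:,::-1])
E
```

```text
t 6.7 tcp [ 0.5427 -0.0057  0.0881] hd 24.75 F [ 0.1 -0.2 -1.7] M [0.02 0.04 0.01] gap 0.0552
s 90.8 lat(ty) mm -0.56 dhead deg -0.05
s100: tx 0.92 ty 0.04 yaw -0.057
s108: tx 0.80 ty -0.04 yaw -0.089
s116: tx 0.80 ty -0.04 yaw -0.089
s124: tx 0.80 ty -0.04 yaw -0.089
s132: tx 0.80 ty -0.04 yaw -0.089
s140: tx 0.80 ty -0.04 yaw -0.089
s148: tx 0.80 ty -0.04 yaw -0.089
s156: tx 0.80 ty -0.04 yaw -0.089
s164: tx 0.80 ty -0.04 yaw -0.089
s172: tx 0.80 ty -0.04 yaw -0.089
s180: tx 0.80 ty -0.04 yaw -0.089
s188: tx 0.80 ty -0.04 yaw -0.089
s196: tx 0.80 ty -0.04 yaw -0.089
s204: tx 0.80 ty -0.04 yaw -0.089
```

View pics/w6.png

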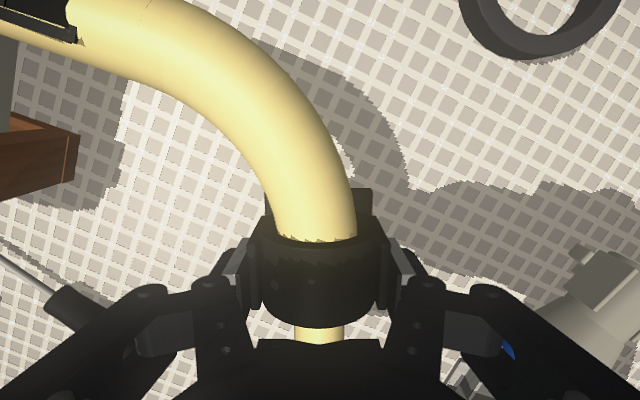

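Request:
{"api": "move_arm", "payload": {
  "rows": [
    [5.0,0.5,0,0,-0.03],
    [5.0,0.42,-0.01,0,-0.027],
    [5.0,0.4,-0.02,0,-0.0445],
    [5.0,0.4,-0.02,0,-0.0445],
    [5.0,0.4,-0.02,0,-0.0445],
    [5.0,0.4,-0.02,0,-0.0445],
    [5.0,0.4,-0.02,0,-0.0445],
    [5.0,0.4,-0.02,0,-0.0445],
    [5.0,0,0,0,0],
    [5.0,0,0,0,0]
  ]
}}

```text
time: 7.75
tcp_pos: [0.5704, 0.013, 0.088]
orientation: [0.0, 0.929, 0.369, -0.0]
force: [0.0, 0.8, -1.5]
finger_gap: 0.0552
```

```bash
python3 - <<'E'
from h import *
st=stat();whereami(st)
rowsfor(st,np.arange(.132,.208,.008),-.0005)
w=cap("wrist","w7"); cv2.imwrite("pics/w7.png",w["pixels"][:,:,::-1])
E
```

```text
t 7.75 tcp [0.5704 0.013  0.088 ] hd 43.31 F [ 0.   0.8 -1.5] M [-0.03  0.03  0.02] gap 0.0552
s 124.7 lat(ty) mm -1.14 dhead deg -0.38
s132: tx 0.73 ty 0.03 yaw -0.088
s140: tx 0.79 ty -0.04 yaw -0.089
s148: tx 0.79 ty -0.04 yaw -0.089
s156: tx 0.79 ty -0.04 yaw -0.089
s164: tx 0.79 ty -0.04 yaw -0.089
s172: tx 0.79 ty -0.04 yaw -0.089
s180: tx 0.79 ty -0.04 yaw -0.089
s188: tx 0.79 ty -0.04 yaw -0.089
s196: tx 0.79 ty -0.04 yaw -0.089
s204: tx 0.79 ty -0.04 yaw -0.089
```

View pics/w7.png

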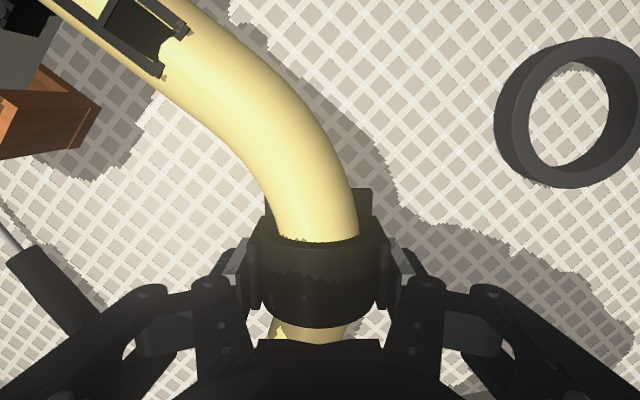

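Request:
{"api": "move_arm", "payload": {
  "rows": [
    [5.0,0.4,0.0,0,-0.045],
    [5.0,0.4,0,0,-0.0445],
    [5.0,0.4,-0.02,0,-0.0445],
    [5.0,0.4,-0.02,0,-0.0445],
    [5.0,0.4,-0.02,0,-0.0445],
    [5.0,0.4,-0.02,0,-0.0445],
    [5.0,0.4,-0.02,0,-0.0445],
    [5.0,0.4,-0.02,0,-0.0445],
    [5.0,0.4,-0.02,0,-0.0445],
    [5.0,0,0,0,0]
  ]
}}

```text
time: 8.8
tcp_pos: [0.5907, 0.0426, 0.0881]
orientation: [0.0, 0.837, 0.547, 0.0]
force: [1.5, -0.5, -0.8]
finger_gap: 0.0552
```

```bash
python3 - <<'E'
from h import *
st=stat();whereami(st)
rowsfor(st,np.arange(.168,.222,.008),-.0005)
w=cap("wrist","w8"); cv2.imwrite("pics/w8.png",w["pixels"][:,:,::-1])
E
```

```text
t 8.8 tcp [0.5907 0.0426 0.0881] hd 66.29 F [ 1.5 -0.5 -0.8] M [ 0.07 -0.19 -0.02] gap 0.0552
s 161.4 lat(ty) mm -1.25 dhead deg -0.76
s168: tx 0.66 ty 0.04 yaw -0.087
s176: tx 0.79 ty -0.04 yaw -0.089
s184: tx 0.79 ty -0.04 yaw -0.089
s192: tx 0.79 ty -0.04 yaw -0.089
s200: tx 0.79 ty -0.04 yaw -0.089
s208: tx 0.80 ty -0.03 yaw -0.055
s216: tx 0.80 ty -0.00 yaw -0.000
```

View pics/w8.png

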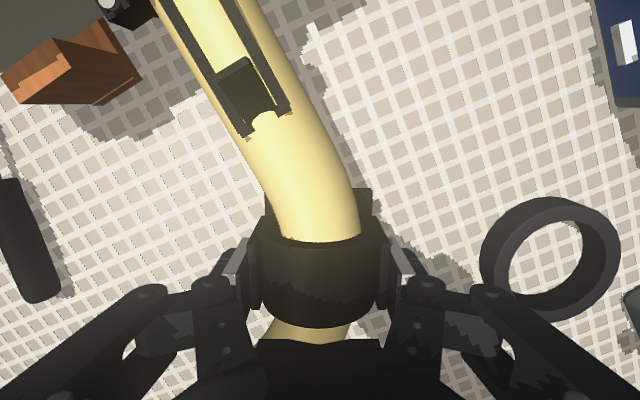

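Request:
{"api": "move_arm", "payload": {
  "rows": [
    [5.0,0.35,0.04,0,-0.045],
    [5.0,0.35,0.02,0,-0.0445],
    [5.0,0.4,-0.02,0,-0.0445],
    [5.0,0.4,-0.02,0,-0.0445],
    [5.0,0.4,-0.02,0,-0.0445],
    [5.0,0.4,-0.02,0,-0.0445],
    [5.0,0.4,-0.02,0,-0.0445],
    [5.0,0,0,0,0],
    [5.0,0,0,0,0]
  ]
}}

```text
time: 9.75
tcp_pos: [0.5978, 0.0684, 0.0883]
orientation: [0.0, 0.743, 0.67, 0.001]
force: [1.6, 1.0, -2.1]
finger_gap: 0.0551
```

```bash
python3 - <<'E'
from h import *
st=stat();whereami(st)
rowsfor(st,np.arange(.194,.222,.006),-.0005)
w=cap("wrist","w9"); cv2.imwrite("pics/w9.png",w["pixels"][:,:,::-1])
E
```

```text
t 9.75 tcp [0.5978 0.0684 0.0883] hd 84.09 F [ 1.6  1.  -2.1] M [ 0.17 -0.48  0.03] gap 0.0551
s 188.4 lat(ty) mm -0.78 dhead deg -0.2
s194: tx 0.55 ty 0.01 yaw -0.065
s200: tx 0.60 ty -0.02 yaw -0.067
s206: tx 0.60 ty -0.02 yaw -0.055
s212: tx 0.60 ty -0.00 yaw -0.000
s218: tx 0.60 ty -0.00 yaw -0.000
```

View pics/w9.png

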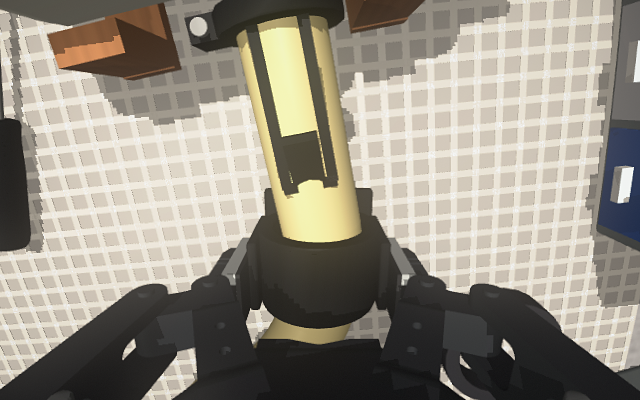

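```bash
python3 - <<'E'
from h import *
from plant import bot
st=bot.read_state();w=load("w9")
crop(w,180,0,400,250,2.4,"pics/w9b.png")
p,h=path(.205); X=np.array([np.cos(h),np.sin(h)]);print(p,np.degrees(h))
for n,uv,z in [("tongue back",(301,135),.1235),("ring face",(287,22),.117),("ring top",(287,8),.124)]:
    q=onz(w,uv,z)[0]; print(n,q,"past bend end",(q[:2]-p)@X*1e3)
o,l=tube(w,range(60,240,15),230,370);print(o,np.degrees(np.arctan2(l[1],l[0])))
for q in o: d=q[:2]-p; print(d@X*1e3, d@np.array([np.sin(h),-np.cos(h)])*1e3)
E
```

```text
[0.59866883 0.08482303] 94.8
tongue back [0.59690856 0.12612286 0.1235    ] past bend end 41.302287235330844
ring face [0.59620182 0.16213783 0.117     ] past bend end 77.25007775115586
ring top [0.59711934 0.16434754 0.124     ] past bend end 79.37526814372455
[[0.59366968 0.15295616 0.0355012 ]
 [0.59411938 0.14743389 0.035093  ]
 [0.59458414 0.14180414 0.03546311]
 [0.5950507  0.13605913 0.0350586 ]
 [0.59553238 0.13019322 0.03544911]
 [0.5960186  0.12419839 0.03504801]
 [0.59671767 0.11804694 0.03505167]
 [0.59702922 0.11179295 0.03506227]
 [0.59775725 0.10534445 0.03507909]
 [0.59829738 0.09875529 0.03552635]
 [0.5986412  0.0920167  0.03556259]
 [0.59920795 0.08507522 0.03517173]] -85.25457
68.31249807526812 0.7196147150766963
62.771962903916055 0.705652449851949
57.12306312852999 0.6976995982678588
51.35916505537759 0.6818919731425129
45.473522448924655 0.671028341702607
39.45902794466432 0.653915435053343
33.270661997744604 0.8357882308674004
27.012532509108937 0.6229255248162585
20.525731517419086 0.8088084438295012
13.914483408253835 0.7956778676539978
7.170750403588182 0.5744221234822915
0.20618955619563378 0.558337581917605
```

View pics/w9b.png

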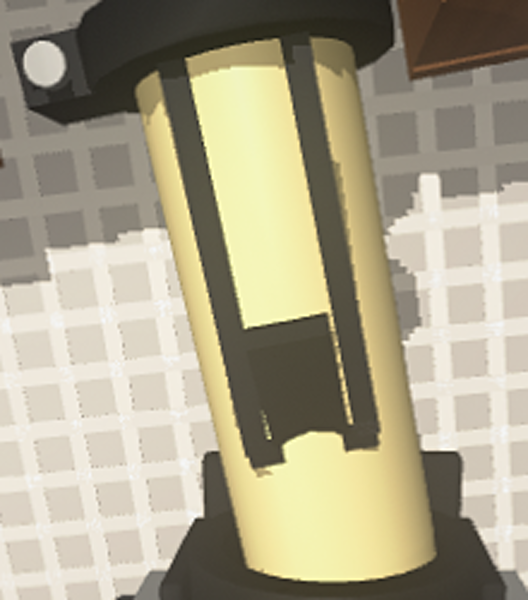

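Request:
{"api": "move_arm", "payload": {
  "rows": [
    [5.0,0.28,0.1,0,-0.033],
    [5.0,0.28,0.07,0,-0.033],
    [5.0,0.3,0.04,0,-0.034],
    [5.0,0.3,0.03,0,-0.033],
    [5.0,0.3,0.01,0,-0.03],
    [5.0,0.3,0,0,-0.025],
    [5.0,0,0,0,0],
    [5.0,0,0,0,0]
  ]
}}

```text
time: 10.6
tcp_pos: [0.6, 0.0858, 0.0881]
orientation: [0.0, 0.676, 0.737, -0.0]
force: [0.1, 0.2, -1.4]
finger_gap: 0.0555
```

```bash
python3 - <<'E'
from h import *
st=stat();whereami(st)
w=cap("wrist","w10"); cv2.imwrite("pics/w10.png",w["pixels"][:,:,::-1])
crop(w,180,0,460,350,1.7,"pics/w10b.png")
o,l=tube(w,range(60,235,25),230,370);print(np.degrees(np.arctan2(l[1],l[0])))
p,h=path(.205); X=np.array([np.cos(h),np.sin(h)])
for q in o: d=q[:2]-p; print(d@X*1e3, d@np.array([np.sin(h),-np.cos(h)])*1e3,q[2])
E
```

```text
t 10.6 tcp [0.6    0.0858 0.0881] hd 94.95 F [ 0.1  0.2 -1.4] M [-0.05  0.04 -0.02] gap 0.0555
s 205.9 lat(ty) mm 1.39 dhead deg 0.15
-84.9467
75.70140017397952 0.6898041348800078 0.034486343881232916
66.27823746717635 0.9239315897680052 0.03472536938670456
56.51160510481036 0.7720646103677927 0.034183205538147514
46.37147008173121 0.8162176274992152 0.03404568179024431
35.82061897627952 1.0686872343415317 0.03433714783887298
24.816153587808433 0.9109661604703928 0.03465654811158841
```

View pics/w10b.png

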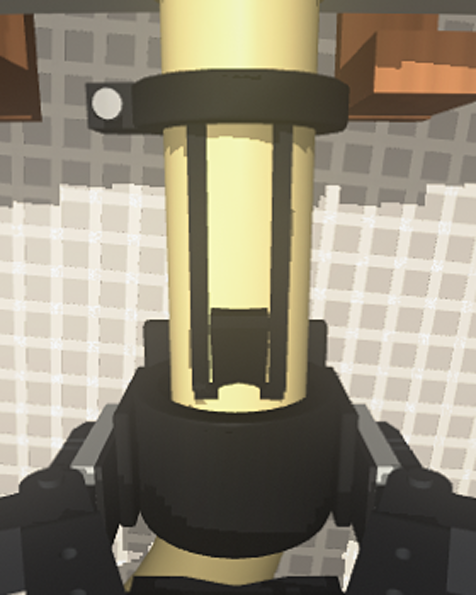

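```bash
python3 - <<'E'
from h import *
w=load("w10")
p,h=path(.205); X=np.array([np.cos(h),np.sin(h)])
P=lambda x,y:(180+x/1.7,y/1.7)
for n,uv,z in [("tongue back",P(240,311),.1235),("ring face@tube",P(240,124),.117),("ring top front edge",P(240,97),.124),("bracket front rim top",P(236,420),.0881-.0338+.071)]:
    q=onz(w,uv,z)[0]; print(n,q,"past bend end",(q[:2]-p)@X*1e3)
E
```

```text
tongue back [0.59623583 0.12704278 0.1235    ] past bend end 42.27526767273841
ring face@tube [0.59307387 0.16316423 0.117     ] past bend end 78.53462561136087
ring top front edge [0.59264921 0.16718259 0.124     ] past bend end 82.57442304000597
bracket front rim top [0.5974389 0.1039619 0.1253   ] past bend end 19.174668092085174
```

Request:
{"api": "move_arm", "payload": {
  "rows": [
    [5.0,0.3,0.1,-0.05,0],
    [5.0,0.4,0,0,0],
    [5.0,0.4,0,0,0],
    [5.0,0.4,0,0,0],
    [5.0,0.4,0,0,0],
    [5.0,0.4,0,0,0],
    [5.0,0.4,0,0,0],
    [5.0,0.3,0,0,0],
    [5.0,0,0,0,0]
  ],
  "grip_force": 60
}}

```text
time: 11.55
tcp_pos: [0.5987, 0.1168, 0.0889]
orientation: [-0.0, 0.676, 0.737, 0.001]
force: [0.5, -0.7, 2.6]
finger_gap: 0.0551
```

```bash
python3 - <<'E'
from h import *
st=stat();whereami(st)
w=cap("wrist","w11"); cv2.imwrite("pics/w11.png",w["pixels"][:,:,::-1])
crop(w,180,0,460,350,1.7,"pics/w11b.png")
E
```

```text
t 11.55 tcp [0.5987 0.1168 0.0889] hd 94.99 F [ 0.5 -0.7  2.6] M [-0.01 -0.08 -0.02] gap 0.0551
s 236.8 lat(ty) mm 2.68 dhead deg 0.19
```

View pics/w11b.png

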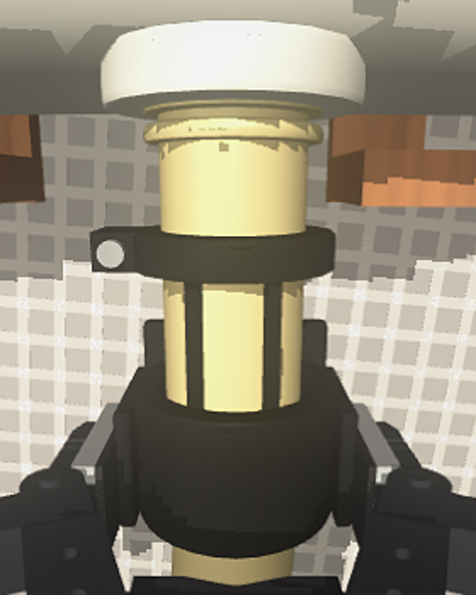

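Request:
{"api": "move_arm", "payload": {
  "rows": [
    [5.0,0.4,0,0,0],
    [5.0,0.4,0,0,0],
    [5.0,0.4,0,0,0],
    [5.0,0.4,0,0,0],
    [5.0,0.4,0,0,0],
    [5.0,0.2,0,0,0],
    [5.0,0,0,0,0],
    [5.0,0,0,0,0]
  ]
}}

```text
time: 12.4
tcp_pos: [0.5965, 0.1382, 0.0886]
orientation: [-0.0, 0.676, 0.737, 0.0]
force: [-0.2, -0.1, 2.1]
finger_gap: 0.0551
```

```bash
python3 - <<'E'
from h import *
st=stat();whereami(st)
w=cap("wrist","w12"); cv2.imwrite("pics/w12.png",w["pixels"][:,:,::-1])
crop(w,180,0,460,350,1.7,"pics/w12b.png")
E
```

```text
t 12.4 tcp [0.5965 0.1382 0.0886] hd 94.97 F [-0.2 -0.1  2.1] M [-0.03  0.05  0.  ] gap 0.0551
s 258.4 lat(ty) mm 2.27 dhead deg 0.17
```

View pics/w12b.png

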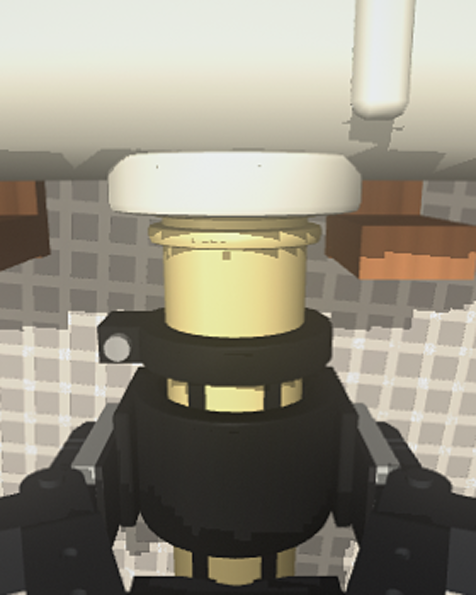

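Request:
{"api": "move_arm", "payload": {
  "rows": [
    [5.0,0.15,0,0,0],
    [5.0,0.15,0,0,0],
    [5.0,0.1,0,0,0],
    [5.0,0,0,0,0]
  ]
}}

```text
time: 12.85
tcp_pos: [0.5963, 0.1417, 0.0886]
orientation: [-0.0, 0.676, 0.737, 0.0]
force: [0.0, -1.8, 2.8]
finger_gap: 0.0551
```

```bash
python3 - <<'E'
from h import *
stat()
E
```

```text
t 12.85 tcp [0.5963 0.1417 0.0886] hd 94.94 F [ 0.  -1.8  2.8] M [-0.34 -0.06 -0.06] gap 0.0551
```

Request:
{"api": "move_arm", "payload": {
  "rows": [
    [5.0,0.1,0,0,0],
    [5.0,0.1,0,0,0],
    [5.0,0,0,0,0]
  ]
}}

```text
time: 13.15
tcp_pos: [0.5955, 0.144, 0.0879]
orientation: [-0.001, 0.676, 0.737, -0.0]
force: [-0.5, 0.5, -0.8]
finger_gap: 0.0552
```

Request:
{"api": "move_arm", "payload": {
  "rows": [
    [5.0,0.1,0,0,0],
    [5.0,0,0,0,0]
  ]
}}

```text
time: 13.35
tcp_pos: [0.5958, 0.1448, 0.0883]
orientation: [-0.0, 0.676, 0.737, -0.0]
force: [-0.3, 0.9, -0.9]
finger_gap: 0.0553
```

Request:
{"api": "move_arm", "payload": {
  "rows": [
    [5.0,0.1,0,0,0],
    [5.0,0,0,0,0]
  ]
}}

```text
time: 13.55
tcp_pos: [0.5958, 0.1452, 0.0885]
orientation: [0.0, 0.676, 0.737, -0.0]
force: [0.2, -1.5, -2.0]
finger_gap: 0.0547
```

Request:
{"api": "move_arm", "payload": {
  "rows": [
    [5.0,0.1,0,0,0],
    [5.0,0,0,0,0]
  ]
}}

```text
time: 13.75
tcp_pos: [0.5958, 0.1451, 0.0885]
orientation: [0.001, 0.676, 0.737, -0.001]
force: [0.5, -5.9, -0.6]
finger_gap: 0.0546
```

```bash
python3 - <<'E'
from h import *
st=stat();whereami(st)
w=cap("wrist","w13"); cv2.imwrite("pics/w13.png",w["pixels"][:,:,::-1])
crop(w,180,0,460,350,1.7,"pics/w13b.png")
E
```

```text
t 13.75 tcp [0.5958 0.1451 0.0885] hd 94.88 F [ 0.5 -5.9 -0.6] M [-0.96 -0.09 -0.02] gap 0.0546
s 265.3 lat(ty) mm 2.19 dhead deg 0.08
```

View pics/w13b.png

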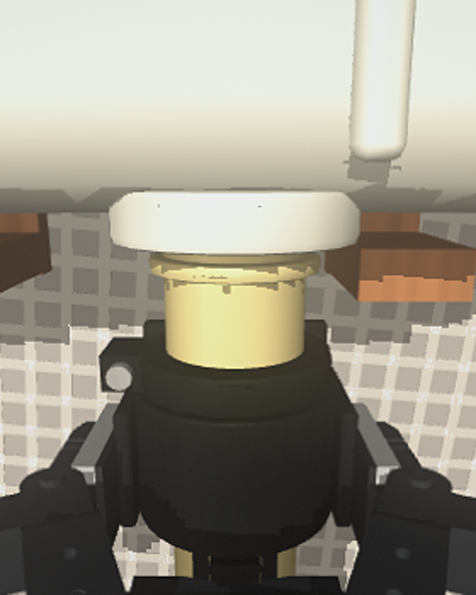

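Request:
{"api": "move_arm", "payload": {
  "rows": [
    [5.0,-0.1,0,0,0],
    [8.5,0,0,0,0],
    [8.5,0,0,0,0],
    [8.5,0,0,0,0],
    [8.5,0,0,-1.0,0],
    [8.5,0,0,-3.0,0],
    [8.5,0,0,-4.0,0],
    [8.5,-2.0,0,-4.0,0],
    [8.5,-3.0,0,-3.0,0],
    [8.5,0,0,0,0]
  ]
}}

```text
time: 14.8
tcp_pos: [0.6033, 0.0935, 0.2458]
orientation: [0.004, 0.677, 0.736, 0.004]
force: [-0.4, 0.2, 1.1]
finger_gap: 0.0851
```

```bash
python3 - <<'E'
from h import *
st=stat()
w=cap("wrist","w14"); cv2.imwrite("pics/w14.png",w["pixels"][:,:,::-1])
s=cap("side","s14"); crop(s,260,90,400,240,4,"pics/s14.png")
E
```

```text
t 14.8 tcp [0.6033 0.0935 0.2458] hd 94.75 F [-0.4  0.2  1.1] M [ 0.03 -0.02 -0.02] gap 0.0851
```

View pics/w14.png

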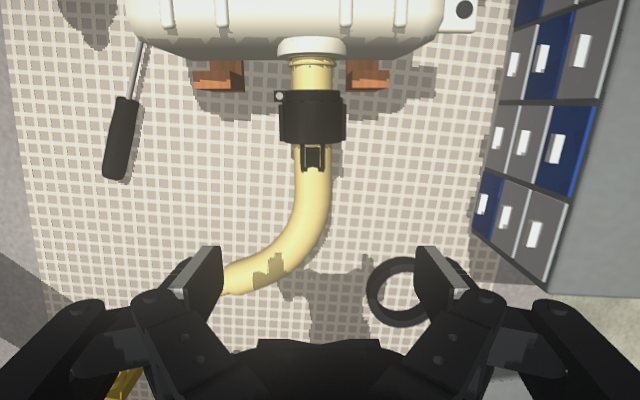

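View pics/s14.png

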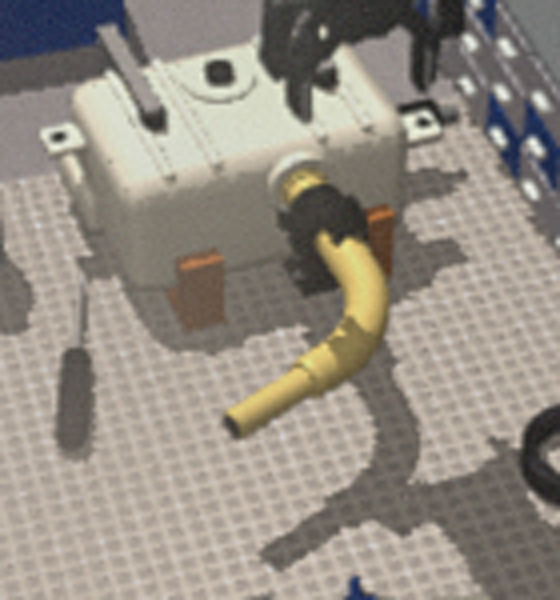

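Request:
{"api": "move_arm", "payload": {
  "rows": [
    [8.5,-3.2,-2.1,0,0],
    [8.5,-3.2,-2.1,0,0],
    [8.5,-3.2,-2.1,0,0],
    [8.5,-3.2,-2.1,0,0],
    [8.5,-3.2,-2.1,0,0],
    [8.5,-3.2,-2.1,0,0],
    [8.5,-3.2,-2.1,0,0],
    [8.5,-3.2,-2.1,0,0],
    [8.5,-2.9,-2.1,0,0],
    [8.5,0,0,0,0]
  ]
}}

```text
time: 15.9
tcp_pos: [0.4339, -0.2062, 0.2373]
orientation: [-0.001, 0.678, 0.735, -0.001]
force: [0.5, 0.3, 0.1]
finger_gap: 0.085
```

Request:
{"api": "move_arm", "payload": {
  "rows": [
    [8.5,0,0,0.8,0.145],
    [8.5,0,0,0.8,0.145],
    [8.5,0,0,0.8,0.145],
    [8.5,0,0,0.8,0.145],
    [8.5,0,0,0.8,0.145],
    [8.5,0,0,0.8,0.145],
    [8.5,0,0,0.8,0.145],
    [8.5,0,0,0.8,0.145],
    [8.5,0,0,0.8,0.145],
    [8.5,0,0,0.8,0.145]
  ]
}}

```text
time: 16.9
tcp_pos: [0.4363, -0.2026, 0.1571]
orientation: [-0.001, 0.995, 0.101, -0.001]
force: [-0.7, 0.2, -0.2]
finger_gap: 0.0849
```

Request:
{"api": "move_arm", "payload": {
  "rows": [
    [8.5,0,0,0,0.1],
    [8.5,0,0,0,0],
    [8.5,0,0,0,0]
  ]
}}

```text
time: 17.2
tcp_pos: [0.4365, -0.2034, 0.158]
orientation: [-0.0, 0.998, 0.055, -0.001]
force: [0.2, -0.0, -0.3]
finger_gap: 0.085
```

```bash
python3 - <<'E'
from h import *
st=stat()
w=cap("wrist","w15"); cv2.imwrite("pics/w15.png",w["pixels"][:,:,::-1])
E
```

```text
t 17.2 tcp [ 0.4365 -0.2034  0.158 ] hd 6.33 F [ 0.2 -0.  -0.3] M [0.02 0.03 0.01] gap 0.085
```

View pics/w15.png

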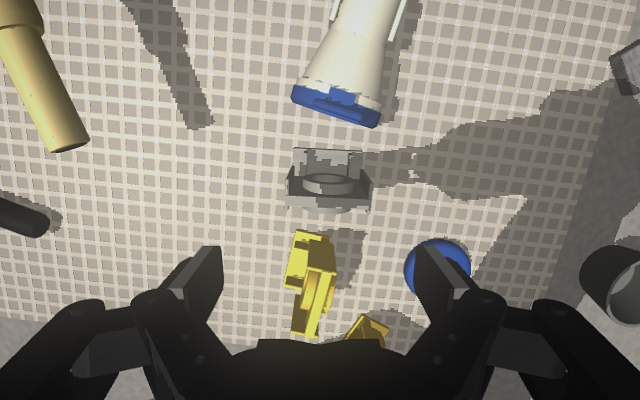

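```bash
python3 - <<'E'
from h import *
w=load("w15"); crop(w,270,130,390,230,6,"pics/w15b.png")
E
```

```text
(no output)
```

View pics/w15b.png

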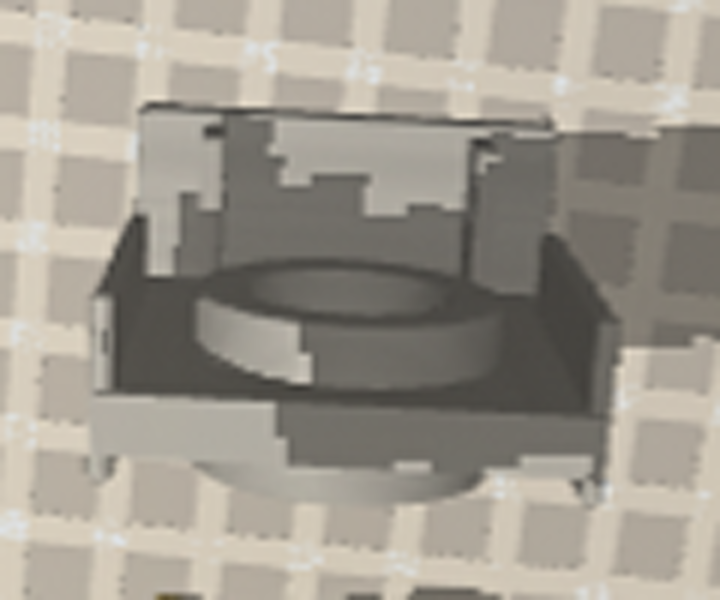

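```bash
python3 - <<'E'
from h import *
w=load("w15");st=stat(); w1=load("w1")
P=lambda x,y:(270+x/6,130+y/6)
def ed(a,b,z):
    a=onz(w,P(*a),z)[0];b=onz(w,P(*b),z)[0];u=(b-a)/np.linalg.norm(b-a)
    print("len",np.linalg.norm(b-a)*1e3,"hd",np.degrees(np.arctan2(u[0],-u[1])),"mid tool",(toolxy(st,a)+toolxy(st,b))/2,(a+b)/2)
ed((140,105),(550,122),.0055)
ed((105,393),(607,415),.074)
ed((92,458),(603,478),.074)
# height by two wrist views
print(tri([(w,P(140,105)),(w1,(230+212/3.8,50+100/3.8))]))
print(tri([(w,P(550,122)),(w1,(230+235/3.8,50+325/3.8))]))
E
```

```text
t 17.25 tcp [ 0.4365 -0.2036  0.1582] hd 6.3 F [-0.8 -0.7  0.2] M [-0.08  0.04  0.01] gap 0.085
len 62.48324302114878 hd 3.9984829175725585 mid tool [2.82402581 0.88636838] [ 0.46557676 -0.20932071  0.0055    ]
len 61.239413000037274 hd 3.7496922167749154 mid tool [0.17472283 0.85786809] [ 0.43921238 -0.21194395  0.074     ]
len 62.89999456837027 hd 4.002847720976936 mid tool [-0.64334743  0.76136735] [ 0.43097519 -0.21188226  0.074     ]
(array([ 0.46532407, -0.17899822,  0.02039477]), [0.00010336115746080278, 0.00010336115746084002])
(array([ 0.46848542, -0.24036745,  0.00809405]), [0.0005000358474431792, 0.0005000358474431097])
```

Request:
{"api": "move_arm", "payload": {
  "rows": [
    [8.5,0.2,0.85,1.0,0.04],
    [8.5,0,0,3.0,0],
    [8.5,0,0,2.0,0],
    [8.5,0,0,0,0],
    [8.5,0,0,0,0]
  ]
}}

```text
time: 17.75
tcp_pos: [0.4392, -0.2129, 0.0983]
orientation: [-0.0, 0.999, 0.033, -0.0]
force: [0.8, 0.4, 0.3]
finger_gap: 0.0851
```

```bash
python3 - <<'E'
from h import *
st=stat()
w=cap("wrist","w16"); cv2.imwrite("pics/w16.png",w["pixels"][:,:,::-1])
P=lambda x,y:(x,y)
E
```

```text
t 17.75 tcp [ 0.4392 -0.2129  0.0983] hd 3.8 F [0.8 0.4 0.3] M [ 0.04 -0.01 -0.03] gap 0.0851
```

View pics/w16.png

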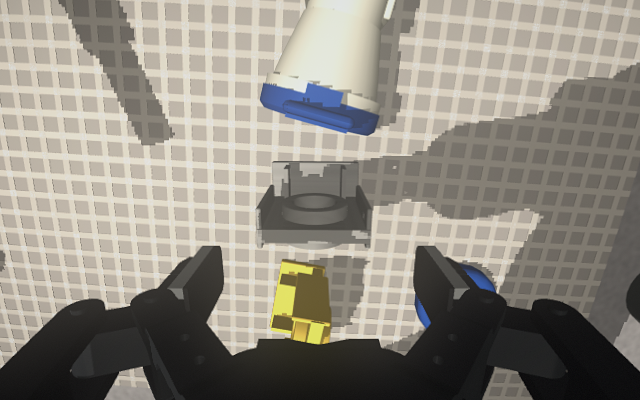

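Request:
{"api": "move_arm", "payload": {
  "rows": [
    [8.5,0,0,2.2,0],
    [8.5,0,0,2.5,0],
    [8.5,0,0,1.9,0],
    [8.5,0,0,0,0],
    [8.5,0,0,0,0]
  ]
}}

```text
time: 18.3
tcp_pos: [0.4402, -0.2131, 0.0337]
orientation: [0.0, 0.999, 0.033, 0.001]
force: [-0.4, -0.2, 1.2]
finger_gap: 0.0846
```

Request:
{"api": "move_arm", "payload": {
  "rows": [
    [5.5,0,0,0,0],
    [5.5,0,0,0,0],
    [5.5,0,0,0,0],
    [5.5,0,0,0,0],
    [5.5,0,0,0,0]
  ]
}}

```text
time: 18.8
tcp_pos: [0.4409, -0.2131, 0.0345]
orientation: [0.001, 0.999, 0.034, 0.002]
force: [-1.2, 0.4, 6.8]
finger_gap: 0.063
```

```bash
python3 - <<'E'
from h import *
st=stat()
w=cap("wrist","w17"); cv2.imwrite("pics/w17.png",w["pixels"][:,:,::-1])
E
```

```text
t 18.8 tcp [ 0.4409 -0.2131  0.0345] hd 3.85 F [-1.2  0.4  6.8] M [ 0.38  0.13 -0.01] gap 0.063
```

View pics/w17.png

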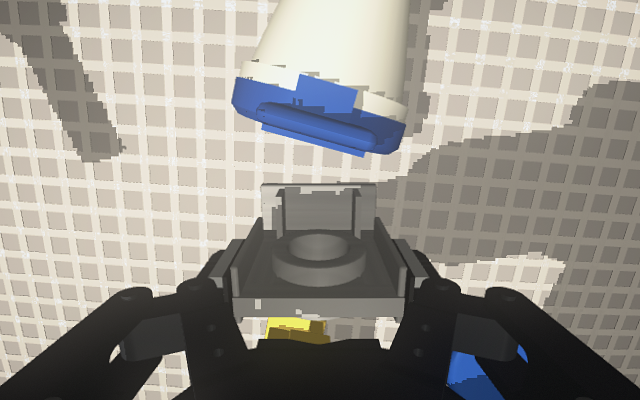

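```bash
python3 - <<'E'
from h import *
w=load("w17");st=stat()
a=onz(w,(262,184),.0055)[0];b=onz(w,(376,184),.0055)[0];print(toolxy(st,a),toolxy(st,b))
for r in (298,320):
    a=onz(w,(233,r),.074)[0];b=onz(w,(405,r),.074)[0];print(r,toolxy(st,a),toolxy(st,b))
E
```

```text
t 18.85 tcp [ 0.4409 -0.2131  0.0345] hd 3.84 F [-0.4  0.3  5.6] M [0.44 0.13 0.03] gap 0.0633
[ 2.51639042 -3.00415932] [2.5156203  3.25219613]
298 [-0.17884583 -3.07013661] [-0.1847296   3.26737929]
320 [-1.12779256 -3.14188677] [-1.13496628  3.34124356]
```

Request:
{"api": "move_arm", "payload": {
  "rows": [
    [5.5,0,0,-2.0,0],
    [5.5,0,0,-4.0,0],
    [5.5,0,0,-4.0,0],
    [5.5,0,0,-1.0,0],
    [5.5,0,0,0,0]
  ]
}}

```text
time: 19.35
tcp_pos: [0.4408, -0.2135, 0.1449]
orientation: [0.001, 0.999, 0.033, 0.002]
force: [0.4, 0.1, -1.9]
finger_gap: 0.0632
```

Request:
{"api": "move_arm", "payload": {
  "rows": [
    [5.5,-0.1,-2.5,0,0],
    [5.5,-0.13,-3.5,0,0],
    [5.5,-0.13,-3.5,0,0],
    [5.5,-0.13,-3.3,0,0],
    [5.5,-0.15,-2.5,0,0],
    [5.5,0,0,1.5,-0.122],
    [5.5,0,0,2.0,-0.122],
    [5.5,0,0,1.5,-0.122],
    [5.5,0,0,0,0],
    [5.5,0,0,0,0]
  ]
}}

```text
time: 20.35
tcp_pos: [0.4215, -0.0603, 0.0915]
orientation: [-0.001, 0.977, 0.214, -0.002]
force: [0.2, 0.0, -2.1]
finger_gap: 0.0635
```

Request:
{"api": "move_arm", "payload": {
  "rows": [
    [5.5,0,0,0,0],
    [5.5,0,0,0,0]
  ]
}}

```text
time: 20.55
tcp_pos: [0.4233, -0.0606, 0.0932]
orientation: [0.0, 0.977, 0.214, 0.001]
force: [-0.1, -0.1, -1.9]
finger_gap: 0.0634
```

```bash
python3 - <<'E'
from h import *
st=stat();whereami(st)
w=cap("wrist","w18"); cv2.imwrite("pics/w18.png",w["pixels"][:,:,::-1])
crop(w,210,100,430,350,2.4,"pics/w18b.png")
o,l=tube(w,range(60,130,10),260,390);print(o,np.degrees(np.arctan2(l[1],l[0])))
for q in o: print(toolxy(st,q))
E
```

```text
t 20.55 tcp [ 0.4233 -0.0606  0.0932] hd 24.74 F [-0.1 -0.1 -1.9] M [ 0.03 -0.03  0.02] gap 0.0634
s -40.6 lat(ty) mm -0.81 dhead deg -0.06
[[ 0.49968249 -0.02603959  0.02413669]
 [ 0.49635906 -0.02779219  0.02390379]
 [ 0.49282599 -0.02920583  0.02366909]
 [ 0.48933056 -0.03081994  0.02383713]
 [ 0.48578771 -0.03245598  0.02400924]
 [ 0.48219563 -0.03411478  0.02418555]
 [ 0.47863806 -0.03598361  0.02395307]] 24.906733
[8.38777333 0.0581332 ]
[8.01258811 0.07821506]
[7.6325481 0.0587393]
[7.24753626 0.05904526]
[6.85730025 0.05935811]
[6.46164136 0.05967808]
[6.06032586 0.08051783]
```

View pics/w18b.png

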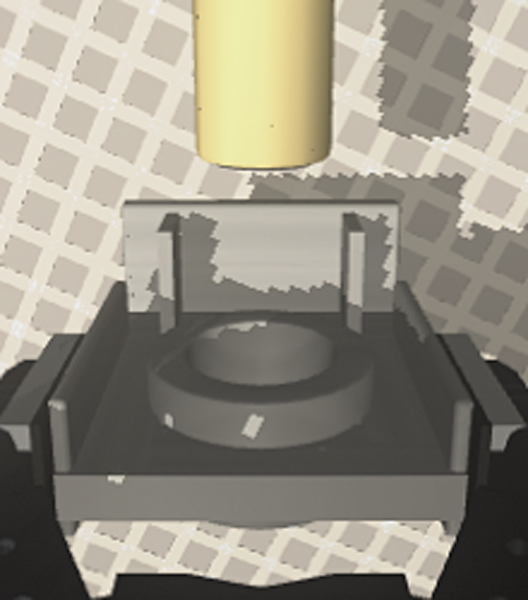

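```bash
python3 - <<'E'
from h import *
w=load("w18");st=stat()
P=lambda x,y:(210+x/2.4,100+y/2.4)
zb=st["tcp_pos"][2]-.0345+.045
a,b=[toolxy(st,onz(w,P(*p),zb)[0]) for p in [(148,375),(374,375)]]; print("hub",a,b,(a+b)/2)
a,b=[toolxy(st,onz(w,P(*p),zb)[0]) for p in [(190,352),(333,352)]]; print("bore",a,b,(a+b)/2)
a,b=[toolxy(st,onz(w,P(*p),zb-.0395)[0]) for p in [(123,202),(399,204)]]; print("foot",a,b,(a+b)/2)
a,b=[toolxy(st,onz(w,P(*p),zb+.029)[0]) for p in [(55,474),(438,475)]]; print("top",a,b,(a+b)/2)
print("mouth",toolxy(st,onz(w,P(264,165),.1)[0]))
E
```

```text
t 20.6 tcp [ 0.4233 -0.0606  0.0932] hd 24.75 F [ 0.1 -0.1 -2.7] M [-0.01 -0.    0.  ] gap 0.0635
hub [ 0.08687401 -2.0705798 ] [0.08390536 2.1753222 ] [0.08538969 0.0523712 ]
bore [ 0.55715503 -1.26947571] [0.55541621 1.39170947] [0.55628562 0.06111688]
foot [ 2.48208458 -3.0899865 ] [2.43307671 3.21988318] [2.45758065 0.06494834]
top [-0.16402387 -3.11488291] [-0.18409767  2.75777328] [-0.17406077 -0.17855481]
mouth [4.01435262 0.10467087]
```

Request:
{"api": "move_arm", "payload": {
  "rows": [
    [5.5,0.5,0,0.37,-0.002],
    [5.5,0.8,0,0,0],
    [5.5,0.8,0,0,0],
    [5.5,0.6,0,0,0],
    [5.5,0,0,0,0],
    [5.5,0,0,0,0],
    [5.5,0,0,0,0]
  ]
}}

```text
time: 21.3
tcp_pos: [0.4468, -0.049, 0.0888]
orientation: [-0.0, 0.976, 0.216, -0.0]
force: [-0.2, 0.2, -1.4]
finger_gap: 0.0635
```

```bash
python3 - <<'E'
from h import *
st=stat();whereami(st)
w=cap("wrist","w19"); 
crop(w,210,100,430,350,2.4,"pics/w19b.png")
s=cap("side","s19"); crop(s,280,130,380,220,6,"pics/s19.png")
o,l=tube(w,range(60,200,20),260,390)
for q in o: print(toolxy(st,q))
E
```

```text
t 21.3 tcp [ 0.4468 -0.049   0.0888] hd 24.93 F [-0.2  0.2 -1.4] M [-0.02  0.03 -0.01] gap 0.0635
s -14.4 lat(ty) mm -1.45 dhead deg 0.13
[8.33309492 0.13418244]
[7.60317771 0.15508176]
[6.8536523  0.13756984]
[6.08302995 0.15920971]
[5.28964612 0.14130728]
[4.47175911 0.12287057]
[3.62747195 0.14543987]
```

View pics/w19b.png

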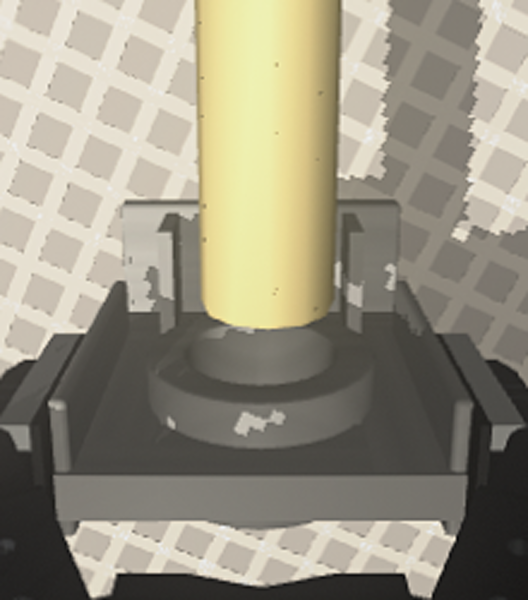

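View pics/s19.png

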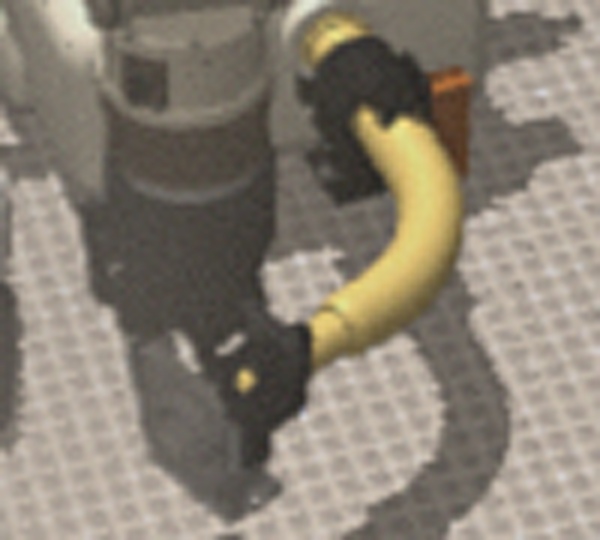

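Request:
{"api": "move_arm", "payload": {
  "rows": [
    [5.5,0,0.08,-0.06,0],
    [5.5,0,0,0,0],
    [5.5,0.3,0,0,0],
    [5.5,0.3,0,0,0],
    [5.5,0.3,0,0,0],
    [5.5,0.3,0,0,0],
    [5.5,0,0,0,0]
  ]
}}

```text
time: 22.1
tcp_pos: [0.459, -0.0446, 0.0895]
orientation: [0.0, 0.976, 0.216, 0.0]
force: [-0.4, -0.4, -2.1]
finger_gap: 0.0631
```

```bash
python3 - <<'E'
from h import *
st=stat();whereami(st)
w=cap("wrist","w20"); 
crop(w,210,100,430,350,2.4,"pics/w20b.png")
o,l=tube(w,range(60,200,20),260,390)
for q in o: print(toolxy(st,q))
E
```

```text
t 22.1 tcp [ 0.459  -0.0446  0.0895] hd 24.94 F [-0.4 -0.4 -2.1] M [-0.01  0.03 -0.05] gap 0.0631
s -1.5 lat(ty) mm -0.41 dhead deg 0.14
[8.3446025  0.05371108]
[7.60931379 0.03515991]
[6.85389042 0.0356428 ]
[6.07851866 0.03606805]
[5.28029228 0.03651655]
[4.45756137 0.03697702]
[3.6083528  0.05837759]
```

View pics/w20b.png

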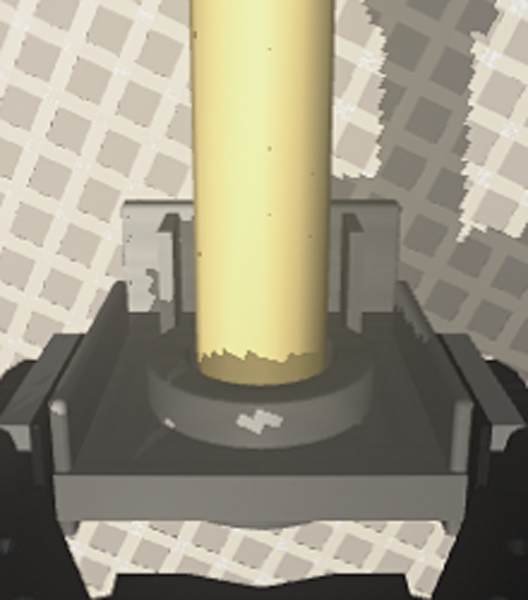

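Request:
{"api": "move_arm", "payload": {
  "rows": [
    [5.5,0.3,0.02,0,0],
    [5.5,0.5,0,0,0],
    [5.5,0.5,0,0,0],
    [5.5,0.5,0,0,0],
    [5.5,0.5,0,0,0],
    [5.5,0.5,0,0,0],
    [5.5,0.4,0,0,0],
    [5.5,0,0,0,0]
  ]
}}

```text
time: 22.95
tcp_pos: [0.4882, -0.0312, 0.0895]
orientation: [0.0, 0.976, 0.216, 0.0]
force: [-0.0, 0.0, -2.4]
finger_gap: 0.0637
```

```bash
python3 - <<'E'
from h import *
st=stat();whereami(st)
w=cap("wrist","w21"); 
crop(w,210,100,430,350,2.4,"pics/w21b.png")
E
```

```text
t 22.95 tcp [ 0.4882 -0.0312  0.0895] hd 24.95 F [-0.   0.  -2.4] M [-0.02  0.04 -0.02] gap 0.0637
s 30.6 lat(ty) mm -0.28 dhead deg 0.15
```

View pics/w21b.png

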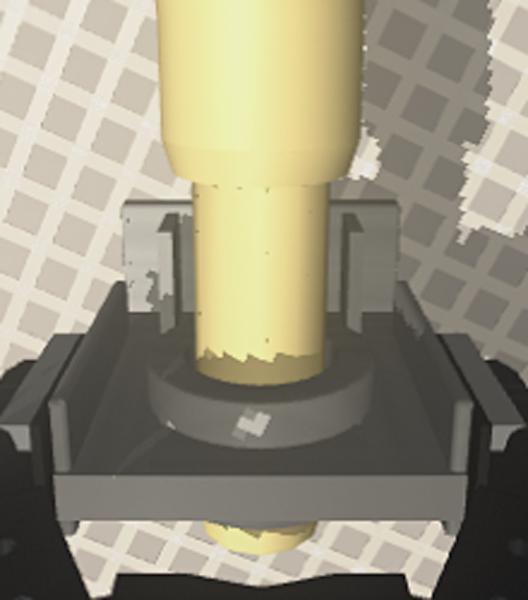

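Request:
{"api": "move_arm", "payload": {
  "rows": [
    [5.5,0.4,0,0,0],
    [5.5,0.5,0,0,0],
    [5.5,0.5,0,0,0],
    [5.5,0.5,0,0,0],
    [5.5,0.4,0,0,0],
    [5.5,0.3,0,0,0],
    [5.5,0,0,0,0],
    [5.5,0,0,0,0]
  ]
}}

```text
time: 23.8
tcp_pos: [0.5109, -0.0204, 0.0894]
orientation: [-0.0, 0.976, 0.216, -0.0]
force: [0.5, -0.6, -2.4]
finger_gap: 0.0634
```

```bash
python3 - <<'E'
from h import *
st=stat();whereami(st)
w=cap("wrist","w22"); 
crop(w,210,100,430,350,2.4,"pics/w22b.png")
E
```

```text
t 23.8 tcp [ 0.5109 -0.0204  0.0894] hd 24.93 F [ 0.5 -0.6 -2.4] M [-0.02  0.04 -0.02] gap 0.0634
s 55.8 lat(ty) mm -0.5 dhead deg 0.13
```

View pics/w22b.png

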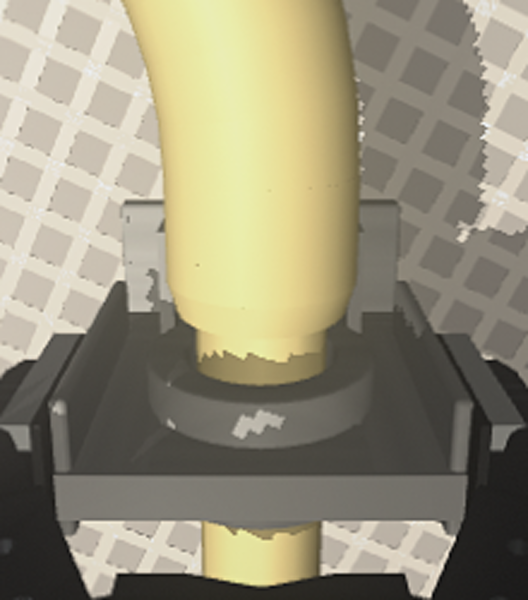

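Request:
{"api": "move_arm", "payload": {
  "rows": [
    [5.5,0.2,0,0,0],
    [5.5,0.2,0,0,0],
    [5.5,0.1,0,0,0],
    [5.5,0,0,0,0]
  ]
}}

```text
time: 24.25
tcp_pos: [0.5158, -0.0183, 0.0895]
orientation: [0.0, 0.976, 0.216, 0.0]
force: [-0.5, -0.0, -1.4]
finger_gap: 0.0633
```

Request:
{"api": "move_arm", "payload": {
  "rows": [
    [5.5,0.1,0,0,0],
    [5.5,0,0,0,0]
  ]
}}

```text
time: 24.45
tcp_pos: [0.5166, -0.0179, 0.0895]
orientation: [0.0, 0.976, 0.216, 0.0]
force: [1.1, -0.6, -2.2]
finger_gap: 0.0632
```

Request:
{"api": "move_arm", "payload": {
  "rows": [
    [5.5,0.1,0,0,0],
    [5.5,0,0,0,0]
  ]
}}

```text
time: 24.65
tcp_pos: [0.5176, -0.0175, 0.0895]
orientation: [-0.0, 0.976, 0.216, 0.0]
force: [-0.5, -0.9, -3.2]
finger_gap: 0.063
```

Request:
{"api": "move_arm", "payload": {
  "rows": [
    [5.5,0.1,0,0,0],
    [5.5,0,0,0,0]
  ]
}}

```text
time: 24.85
tcp_pos: [0.5185, -0.0171, 0.0895]
orientation: [0.0, 0.976, 0.216, 0.0]
force: [0.5, 0.4, -1.3]
finger_gap: 0.0631
```

Request:
{"api": "move_arm", "payload": {
  "rows": [
    [5.5,0.1,0,0,0],
    [5.5,0,0,0,0]
  ]
}}

```text
time: 25.05
tcp_pos: [0.5188, -0.0169, 0.0894]
orientation: [0.0, 0.976, 0.216, -0.001]
force: [-1.1, -1.4, -0.2]
finger_gap: 0.0632
```

```bash
python3 - <<'E'
from h import *
st=stat();whereami(st)
w=cap("wrist","w23"); 
crop(w,210,100,430,350,2.4,"pics/w23b.png")
E
```

```text
t 25.05 tcp [ 0.5188 -0.0169  0.0894] hd 24.92 F [-1.1 -1.4 -0.2] M [-0.22  0.33 -0.05] gap 0.0632
s 64.4 lat(ty) mm -0.45 dhead deg 0.12
```

View pics/w23b.png

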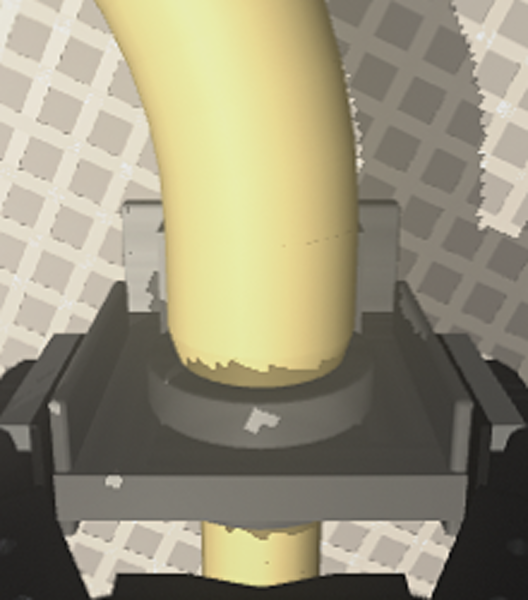

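Touching the shoulder. One more gentle push to confirm.

Request:
{"api": "move_arm", "payload": {
  "rows": [
    [5.5,0.1,0,0,0],
    [5.5,0,0,0,0]
  ]
}}

```text
time: 25.3
tcp_pos: [0.5188, -0.0169, 0.0894]
orientation: [0.0, 0.976, 0.216, -0.001]
force: [-4.4, -2.0, 1.3]
finger_gap: 0.0631
```

Request:
{"api": "move_arm", "payload": {
  "rows": [
    [5.5,0.05,0,0,0],
    [5.5,0,0,0,0]
  ]
}}

```text
time: 25.5
tcp_pos: [0.5187, -0.0169, 0.0894]
orientation: [0.0, 0.977, 0.215, -0.002]
force: [-6.7, -3.0, 2.5]
finger_gap: 0.063
```

Request:
{"api": "move_arm", "payload": {
  "rows": [
    [5.5,-0.15,0,0,0],
    [8.5,0,0,0,0],
    [8.5,0,0,0,0],
    [8.5,0,0,0,0],
    [8.5,0,0,-1.5,0],
    [8.5,0,0,-3.5,0],
    [8.5,0,0,-4.0,0],
    [8.5,0,0,-4.0,0],
    [8.5,0,0,-2.0,0],
    [8.5,0,0,0,0]
  ]
}}

```text
time: 26.5
tcp_pos: [0.5219, -0.0166, 0.2436]
orientation: [0.001, 0.976, 0.216, 0.004]
force: [-0.7, -0.9, 0.6]
finger_gap: 0.0847
```

```bash
python3 - <<'E'
from h import *
st=stat()
w=cap("wrist","w24"); cv2.imwrite("pics/w24.png",w["pixels"][:,:,::-1])
w1=load("w1")
P=lambda x,y:(230+x/3.8,50+y/3.8)
U=[onz(w1,P(*p),.051)[0] for p in [(585,168),(732,198),(550,340),(688,373)]]
for a in U: print(a)
print("mid",np.mean(U,axis=0),[np.degrees(np.arctan2(*(U[i+1]-U[i])[[1,0]])) for i in (0,2)],np.linalg.norm(U[0]-U[1]),np.linalg.norm(U[2]-U[3]))
print(toolxy(st,np.mean(U,axis=0)))
E
```

```text
t 26.5 tcp [ 0.5219 -0.0166  0.2436] hd 24.94 F [-0.7 -0.9  0.6] M [-0.04  0.03  0.01] gap 0.0847
[ 0.56148748 -0.19817147  0.051     ]
[ 0.59923741 -0.20551135  0.051     ]
[ 0.55426046 -0.24115384  0.051     ]
[ 0.59093635 -0.24988752  0.051     ]
mid [ 0.57648042 -0.22368104  0.051     ] [np.float64(-11.00297948552512), np.float64(-13.394458600864581)] 0.038456875318549605 0.03770143659240927
[-3.78020417 21.07959352]
```

View pics/w24.png

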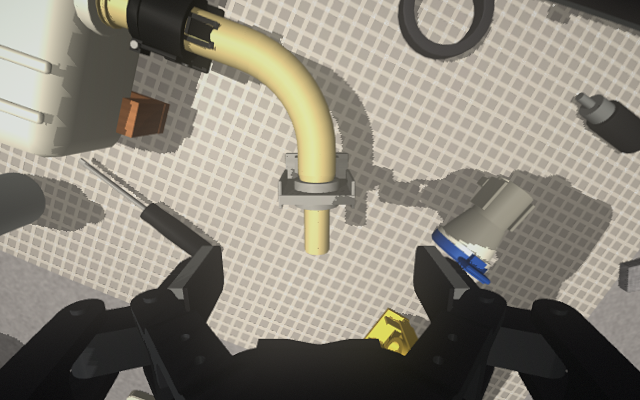

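Request:
{"api": "move_arm", "payload": {
  "rows": [
    [8.5,-0.5,3.0,0,0],
    [8.5,-0.7,4.0,0,0],
    [8.5,-0.7,4.0,0,0],
    [8.5,-0.7,4.0,0,0],
    [8.5,-0.7,4.0,0,0],
    [8.5,-0.48,2.1,0,0],
    [8.5,0,0,2.0,0.13],
    [8.5,0,0,2.5,0.13],
    [8.5,0,0,2.5,0.13],
    [8.5,0,0,2.0,0.13]
  ]
}}

```text
time: 27.55
tcp_pos: [0.5722, -0.2234, 0.1454]
orientation: [-0.001, 0.999, -0.045, -0.002]
force: [0.3, 1.2, -0.7]
finger_gap: 0.0848
```

Request:
{"api": "move_arm", "payload": {
  "rows": [
    [8.5,0,0,1.0,0.128],
    [8.5,0,0,0,0],
    [8.5,0,0,0,0]
  ]
}}

```text
time: 27.85
tcp_pos: [0.5732, -0.2237, 0.1382]
orientation: [-0.0, 0.994, -0.105, -0.001]
force: [0.4, -0.0, 0.2]
finger_gap: 0.0852
```

```bash
python3 - <<'E'
from h import *
st=stat(); print(st["joint_positions"])
w=cap("wrist","w25"); cv2.imwrite("pics/w25.png",w["pixels"][:,:,::-1])
E
```

```text
t 27.85 tcp [ 0.5732 -0.2237  0.1382] hd -12.05 F [ 0.4 -0.   0.2] M [-0.01 -0.    0.01] gap 0.0852
[-3.72033503e-01  5.20912918e-01  1.74121721e-01  1.22647185e+00
  5.16323283e-05  2.97984518e+00]
```

View pics/w25.png

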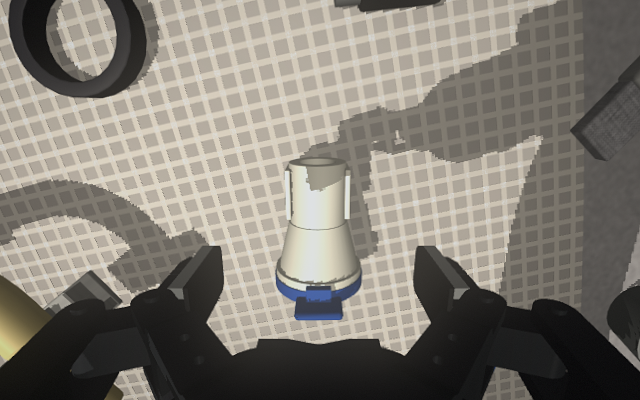

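```bash
python3 - <<'E'
from h import *
w=load("w25"); crop(w,260,140,380,240,6,"pics/w25b.png")
E
```

```text
(no output)
```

View pics/w25b.png

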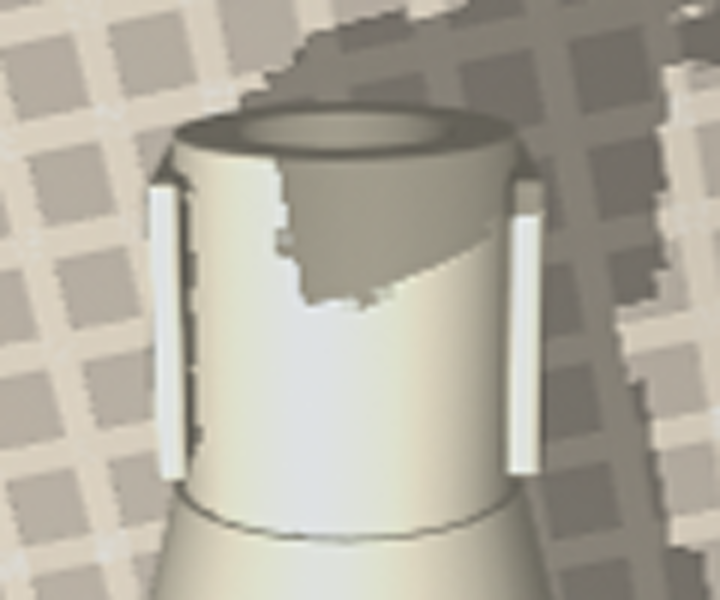

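```bash
python3 - <<'E'
from h import *
w=load("w25");st=stat();w1=load("w1")
P=lambda x,y:(260+x/6,140+y/6)
U=[onz(w,P(*p),.051)[0] for p in [(150,183),(543,180),(160,478),(538,475)]]
for u in U: print(toolxy(st,u))
f=(U[0]+U[1]-U[2]-U[3]); print("hd",np.degrees(np.arctan2(f[1],f[0])),np.mean(U,axis=0),toolxy(st,np.mean(U,axis=0)))
# height: two wrist views of pad corners
Q=lambda x,y:(230+x/3.8,50+y/3.8)
print(tri([(w,P(543,180)),(w1,Q(688,373))]),tri([(w,P(150,183)),(w1,Q(732,198))]))
E
```

```text
t 27.9 tcp [ 0.5738 -0.2239  0.1391] hd -12.07 F [-1.3  0.3  0. ] M [-0.03  0.    0.01] gap 0.0848
[ 2.05748889 -2.31500666]
[2.09775666 2.42746123]
[-1.71846217 -2.29037562]
[-1.67474907  2.46836318]
hd -11.575714257323105 [ 0.57554677 -0.22499978  0.051     ] [0.19050858 0.07261053]
(array([ 0.59003198, -0.25070358,  0.05368501]), [0.00116753375111308, 0.0011675337511131137]) (array([ 0.59895861, -0.20559522,  0.05181695]), [8.085777522834983e-05, 8.085777522825925e-05])
```

Request:
{"api": "move_arm", "payload": {
  "rows": [
    [8.5,0.19,0.07,2.0,-0.008],
    [8.5,0,0,3.5,0],
    [8.5,0,0,3.5,0],
    [8.5,0,0,2.5,0],
    [8.5,0,0,0,0],
    [8.5,0,0,0,0]
  ]
}}

```text
time: 28.5
tcp_pos: [0.5761, -0.2252, 0.0253]
orientation: [0.0, 0.995, -0.102, 0.0]
force: [0.7, -0.9, 1.6]
finger_gap: 0.0853
```

Request:
{"api": "move_arm", "payload": {
  "rows": [
    [4.0,0,0,0,0],
    [4.0,0,0,0,0],
    [4.0,0,0,0,0],
    [4.0,0,0,0,0],
    [4.0,0,0,0,0],
    [4.0,0,0,0,0]
  ],
  "grip_force": 50
}}

```text
time: 29.1
tcp_pos: [0.577, -0.2255, 0.0267]
orientation: [0.0, 0.995, -0.102, 0.002]
force: [-1.1, 1.2, 6.4]
finger_gap: 0.047
```

```bash
python3 - <<'E'
from h import *
st=stat()
w=cap("wrist","w26"); cv2.imwrite("pics/w26.png",w["pixels"][:,:,::-1])
E
```

```text
t 29.1 tcp [ 0.577  -0.2255  0.0267] hd -11.74 F [-1.1  1.2  6.4] M [ 0.1   0.12 -0.04] gap 0.047
```

View pics/w26.png

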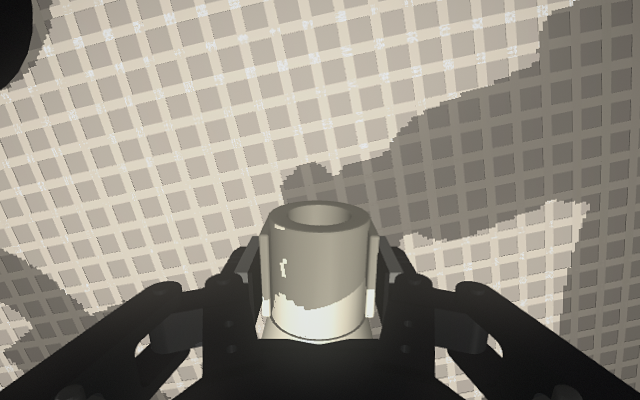

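Request:
{"api": "move_arm", "payload": {
  "rows": [
    [4.0,0,0,-2.0,0],
    [4.0,0,0,-4.0,0],
    [4.0,0,0,-4.0,0],
    [4.0,-2.5,-1.5,-2.5,0],
    [4.0,-3.5,-2.2,0,0],
    [4.0,-3.5,-2.2,0,0],
    [4.0,-3.5,-2.2,0,0],
    [4.0,-3.5,-2.2,0,0],
    [4.0,-2.85,-1.9,0,0],
    [4.0,0,0,0,0]
  ]
}}

```text
time: 30.15
tcp_pos: [0.4046, -0.0752, 0.1494]
orientation: [-0.005, 0.995, -0.095, -0.001]
force: [0.5, -1.2, -1.0]
finger_gap: 0.0473
```

Request:
{"api": "move_arm", "payload": {
  "rows": [
    [4.0,0,0,0,-0.128],
    [4.0,0,0,0.5,-0.128],
    [4.0,0,0,1.0,-0.128],
    [4.0,0,0,1.5,-0.128],
    [4.0,0,0,1.0,-0.127],
    [4.0,0,0,0,0],
    [4.0,0,0,0,0],
    [4.0,0,0,0,0]
  ]
}}

```text
time: 30.95
tcp_pos: [0.4098, -0.0769, 0.1102]
orientation: [-0.004, 0.975, 0.221, 0.002]
force: [0.4, 0.6, -0.6]
finger_gap: 0.0471
```

```bash
python3 - <<'E'
from h import *
st=stat();whereami(st)
w=cap("wrist","w27"); cv2.imwrite("pics/w27.png",w["pixels"][:,:,::-1])
crop(w,210,80,430,350,2.2,"pics/w27b.png")
o,l=tube(w,range(75,120,6),270,380);print(np.degrees(np.arctan2(l[1],l[0])))
for q in o: print(toolxy(st,q),q[2])
E
```

```text
t 30.95 tcp [ 0.4098 -0.0769  0.1102] hd 25.49 F [ 0.4  0.6 -0.6] M [ 0.01 -0.08  0.06] gap 0.0471
s -59.7 lat(ty) mm 8.35 dhead deg 0.69
25.375942
[ 7.98446239 -0.75454804] 0.02390976840860337
[ 7.72620519 -0.75760242] 0.024008187857696997
[ 7.46594242 -0.7607031 ] 0.024108030326690653
[ 7.20362844 -0.76385091] 0.024209317625663876
[ 6.93921677 -0.7670467 ] 0.024312072317358588
[ 6.67260216 -0.74754537] 0.02395461453089882
[ 6.40383851 -0.77390949] 0.023596297590207406
[ 6.13274251 -0.75460414] 0.022304134127354235
```

View pics/w27.png

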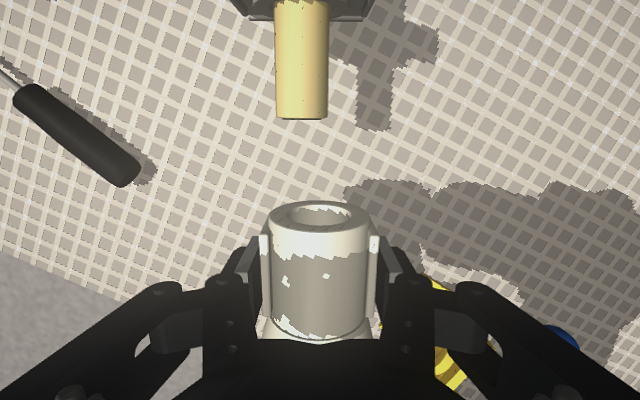

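View pics/w27b.png

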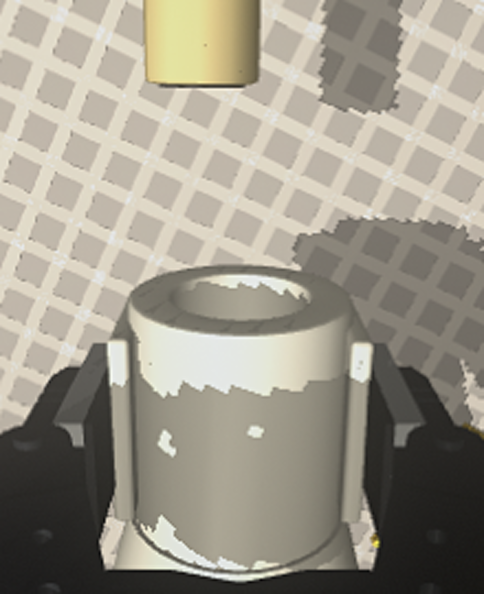

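```bash
python3 - <<'E'
from h import *
w=load("w27");st=stat();print(st["orientation"])
P=lambda x,y:(210+x/2.2,80+y/2.2)
zb=st["tcp_pos"][2]-.0267+.036
for a,b in [((130,300),(350,300)),((173,298),(310,298))]:
    A,B=[toolxy(st,onz(w,P(*p),zb)[0]) for p in (a,b)]; print(A,B,(A+B)/2)
A,B=[toolxy(st,onz(w,P(*p),zb+.015)[0]) for p in ((108,342),(373,342))];print("pads",A,B,(A+B)/2)
print("mouth",toolxy(st,onz(w,P(203,83),.1)[0]))
E
```

```text
t 31.0 tcp [ 0.4098 -0.0769  0.1103] hd 25.52 F [ 0.  -0.6 -1.2] M [ 0.03 -0.01  0.01] gap 0.0472
[-0.00366942  0.97530354  0.22082391  0.00251978]
[ 1.93419585 -2.12470058] [1.9416737  2.26636822] [1.93793478 0.07083382]
[ 1.97827544 -1.26349226] [1.9828522  1.46720671] [1.98056382 0.10185722]
pads [ 1.64455121 -2.30752811] [1.65433758 2.47461885] [1.64944439 0.08354537]
mouth [ 6.10024137 -0.71640424]
```

Request:
{"api": "move_arm", "payload": {
  "rows": [
    [4.0,0,-0.4,1.0,0.006],
    [4.0,0,-0.44,0.95,0],
    [4.0,1.0,0,0,0],
    [4.0,1.0,0,0,0],
    [4.0,0.8,0,0,0],
    [4.0,0,0,0,0],
    [4.0,0,0,0,0],
    [4.0,0,0,0,0]
  ]
}}

```text
time: 31.8
tcp_pos: [0.4305, -0.057, 0.0902]
orientation: [-0.004, 0.976, 0.219, 0.002]
force: [0.2, 0.1, -1.3]
finger_gap: 0.0469
```

```bash
python3 - <<'E'
from h import *
st=stat();whereami(st);print(st["orientation"])
w=cap("wrist","w28")
crop(w,210,80,430,350,2.2,"pics/w28b.png")
o,l=tube(w,range(75,180,10),270,380);print(np.degrees(np.arctan2(l[1],l[0])))
for q in o: print(toolxy(st,q),q[2])
E
```

```text
t 31.8 tcp [ 0.4305 -0.057   0.0902] hd 25.25 F [ 0.2  0.1 -1.3] M [ 0.02  0.02 -0.  ] gap 0.0469
s -32.5 lat(ty) mm -1.08 dhead deg 0.45
[-0.00406154  0.97580485  0.21860021  0.00153341]
24.827204
[7.79586715 0.17473652] 0.023902237616750033
[7.4208732  0.13671709] 0.02406877646201204
[7.04089648 0.15737056] 0.02384058303162189
[6.65582556 0.15843565] 0.024011638377196352
[6.2653757  0.13954729] 0.02378389662251502
[5.86944063 0.14051882] 0.023960404847309196
[5.46776363 0.14151403] 0.024141241148541652
[5.06008189 0.12209406] 0.023914395791044596
[4.64627328 0.14363457] 0.023684870416669782
[4.22604382 0.14470647] 0.023872879222970694
[3.79910694 0.12486743] 0.0236435886609969
```

View pics/w28b.png

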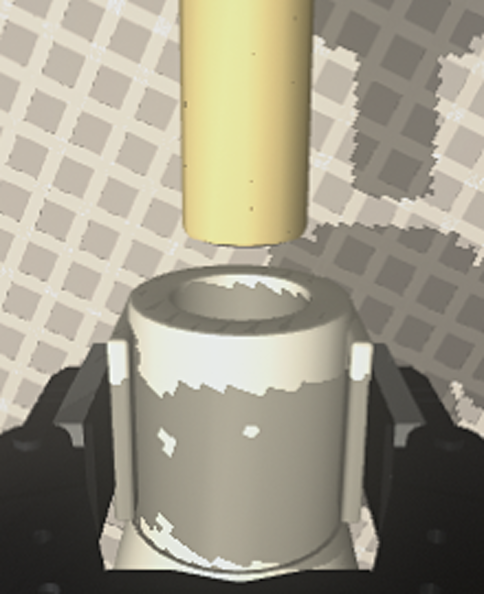

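Request:
{"api": "move_arm", "payload": {
  "rows": [
    [4.0,0,0.05,-0.05,0.005],
    [4.0,0,0,0,0],
    [4.0,0.3,0,0,0],
    [4.0,0.3,0,0,0],
    [4.0,0.3,0,0,0],
    [4.0,0.3,0,0,0],
    [4.0,0.3,0,0,0],
    [4.0,0,0,0,0]
  ]
}}

```text
time: 32.65
tcp_pos: [0.445, -0.0509, 0.0908]
orientation: [-0.004, 0.976, 0.216, 0.002]
force: [-0.2, 1.1, -1.8]
finger_gap: 0.0472
```

```bash
python3 - <<'E'
from h import *
st=stat();whereami(st)
w=cap("wrist","w29")
crop(w,210,80,430,350,2.2,"pics/w29b.png")
o,l=tube(w,range(110,180,10),270,380);print(np.degrees(np.arctan2(l[1],l[0])))
for q in o: print(toolxy(st,q))
E
```

```text
t 32.65 tcp [ 0.445  -0.0509  0.0908] hd 24.99 F [-0.2  1.1 -1.8] M [-0.02 -0.02 -0.01] gap 0.0472
s -16.8 lat(ty) mm -0.5 dhead deg 0.19
25.134293
[6.06629824 0.06136865]
[5.66560166 0.06174612]
[5.25900096 0.0416516 ]
[4.84636599 0.06254267]
[4.4274233 0.0629463]
[4.00192971 0.06335914]
```

View pics/w29b.png

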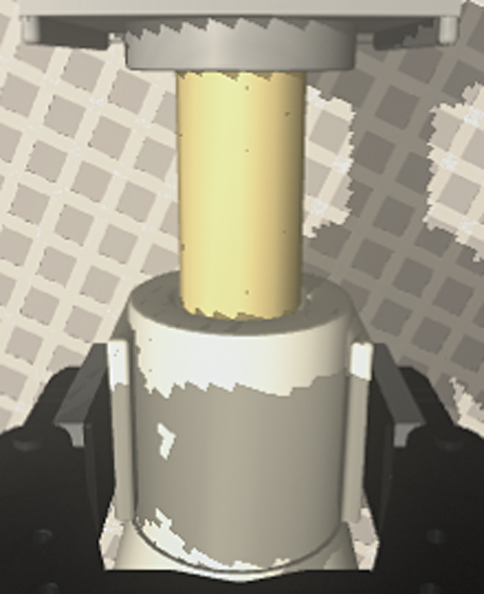

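Request:
{"api": "move_arm", "payload": {
  "rows": [
    [4.0,0.3,0.01,0,0],
    [4.0,0.4,0,0,0],
    [4.0,0.5,0,0,0],
    [4.0,0.5,0,0,0],
    [4.0,0.5,0,0,0],
    [4.0,0.5,0,0,0],
    [4.0,0.4,0,0,0],
    [4.0,0,0,0,0],
    [4.0,0,0,0,0]
  ]
}}

```text
time: 33.6
tcp_pos: [0.4725, -0.038, 0.0908]
orientation: [-0.004, 0.976, 0.216, 0.002]
force: [-0.4, -0.1, -1.0]
finger_gap: 0.0472
```

```bash
python3 - <<'E'
from h import *
st=stat();whereami(st)
w=cap("wrist","w30")
crop(w,210,80,430,350,2.2,"pics/w30b.png")
E
```

```text
t 33.6 tcp [ 0.4725 -0.038   0.0908] hd 24.98 F [-0.4 -0.1 -1. ] M [-0.04 -0.04 -0.  ] gap 0.0472
s 13.6 lat(ty) mm -0.66 dhead deg 0.18
```

View pics/w30b.png

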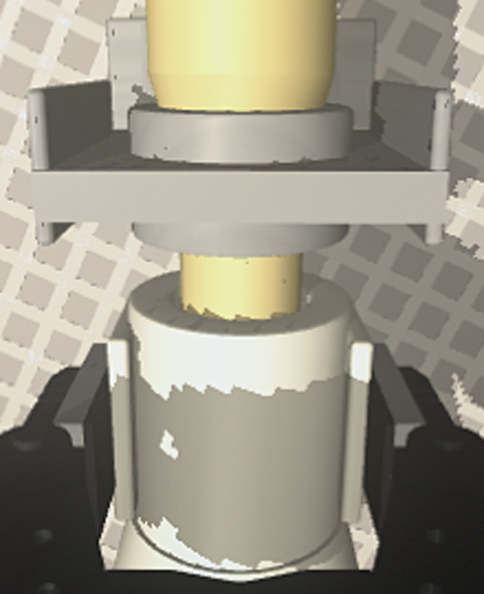

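Request:
{"api": "move_arm", "payload": {
  "rows": [
    [4.0,0.3,0,0,0],
    [4.0,0.3,0,0,0],
    [4.0,0.1,0,0,0],
    [4.0,0,0,0,0]
  ]
}}

```text
time: 34.05
tcp_pos: [0.4792, -0.035, 0.091]
orientation: [-0.004, 0.976, 0.216, 0.002]
force: [0.2, 0.2, -1.8]
finger_gap: 0.0468
```

Request:
{"api": "move_arm", "payload": {
  "rows": [
    [4.0,0.1,0,0,0],
    [4.0,0,0,0,0]
  ]
}}

```text
time: 34.25
tcp_pos: [0.48, -0.0347, 0.091]
orientation: [-0.004, 0.976, 0.216, 0.002]
force: [0.1, -0.0, -1.5]
finger_gap: 0.0472
```

Request:
{"api": "move_arm", "payload": {
  "rows": [
    [4.0,0.1,0,0,0],
    [4.0,0,0,0,0]
  ]
}}

```text
time: 34.45
tcp_pos: [0.4809, -0.0342, 0.091]
orientation: [-0.004, 0.976, 0.216, 0.002]
force: [0.3, -0.4, -0.8]
finger_gap: 0.0471
```

```bash
python3 - <<'E'
from h import *
st=stat();whereami(st)
w=cap("wrist","w31")
crop(w,210,80,430,350,2.2,"pics/w31b.png")
E
```

```text
t 34.45 tcp [ 0.4809 -0.0342  0.091 ] hd 24.97 F [ 0.3 -0.4 -0.8] M [ 0.03 -0.04  0.05] gap 0.0471
s 22.8 lat(ty) mm -0.57 dhead deg 0.17
```

View pics/w31b.png

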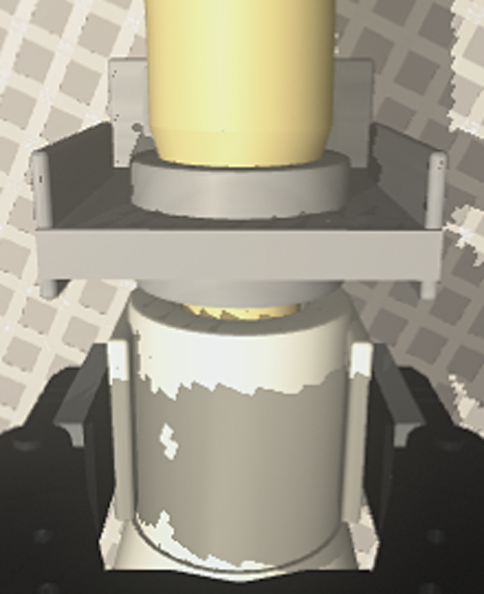

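A few mm remain.

Request:
{"api": "move_arm", "payload": {
  "rows": [
    [4.0,0.1,0,0,0],
    [4.0,0.1,0,0,0],
    [4.0,0,0,0,0]
  ]
}}

```text
time: 34.8
tcp_pos: [0.4828, -0.0333, 0.091]
orientation: [-0.004, 0.976, 0.216, 0.002]
force: [-1.2, -1.0, -1.0]
finger_gap: 0.0473
```

Request:
{"api": "move_arm", "payload": {
  "rows": [
    [4.0,0.1,0,0,0],
    [4.0,0,0,0,0]
  ]
}}

```text
time: 35.0
tcp_pos: [0.4836, -0.033, 0.091]
orientation: [-0.004, 0.976, 0.216, 0.002]
force: [0.2, 0.3, -1.1]
finger_gap: 0.0472
```

Request:
{"api": "move_arm", "payload": {
  "rows": [
    [4.0,0.05,0,0,0],
    [4.0,0,0,0,0]
  ]
}}

```text
time: 35.2
tcp_pos: [0.4837, -0.0329, 0.0909]
orientation: [-0.004, 0.976, 0.216, 0.001]
force: [-1.3, -0.9, -0.5]
finger_gap: 0.0469
```

Request:
{"api": "move_arm", "payload": {
  "rows": [
    [4.0,0.05,0,0,0],
    [4.0,0,0,0,0]
  ]
}}

```text
time: 35.4
tcp_pos: [0.4837, -0.0328, 0.0908]
orientation: [-0.004, 0.976, 0.216, 0.001]
force: [-2.4, -1.4, 0.8]
finger_gap: 0.0475
```

Request:
{"api": "move_arm", "payload": {
  "rows": [
    [4.0,0.1,0,0,0],
    [4.0,0,0,0,0]
  ]
}}

```text
time: 35.6
tcp_pos: [0.4837, -0.0328, 0.0907]
orientation: [-0.004, 0.976, 0.216, -0.0]
force: [-4.7, -3.1, 1.5]
finger_gap: 0.0473
```

```bash
python3 - <<'E'
from h import *
st=stat();whereami(st)
w=cap("wrist","w32")
crop(w,210,80,430,350,2.2,"pics/w32b.png")
E
```

```text
t 35.6 tcp [ 0.4837 -0.0328  0.0907] hd 24.95 F [-4.7 -3.1  1.5] M [-0.52  1.01  0.1 ] gap 0.0473
s 25.9 lat(ty) mm -0.74 dhead deg 0.15
```

View pics/w32b.png

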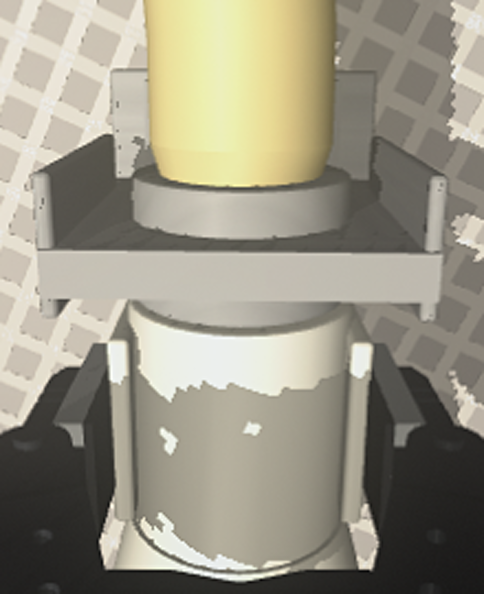

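Request:
{"api": "move_arm", "payload": {
  "rows": [
    [4.0,-0.08,0,0,0],
    [4.0,0,0,0.1,0],
    [4.0,0,0,0.05,0],
    [4.0,0,0,0,0]
  ]
}}

```text
time: 36.05
tcp_pos: [0.4837, -0.0327, 0.0894]
orientation: [-0.004, 0.976, 0.216, 0.001]
force: [-3.9, -2.0, 1.9]
finger_gap: 0.047
```

```bash
python3 - <<'E'
from h import *
stat()
E
```

```text
t 36.05 tcp [ 0.4837 -0.0327  0.0894] hd 24.96 F [-3.9 -2.   1.9] M [-0.4   0.89  0.08] gap 0.047
```

Request:
{"api": "move_arm", "payload": {
  "rows": [
    [4.0,-0.06,0,0,0],
    [6.0,0,0,0,0],
    [8.5,0,0,0,0],
    [8.5,0,0,0,0],
    [8.5,0,0,0,0]
  ]
}}

```text
time: 36.55
tcp_pos: [0.4847, -0.0326, 0.0898]
orientation: [-0.004, 0.976, 0.216, 0.002]
force: [0.0, 0.4, 0.1]
finger_gap: 0.085
```

```bash
python3 - <<'E'
from h import *
st=stat()
w=cap("wrist","w33")
crop(w,210,80,430,350,2.2,"pics/w33b.png")
E
```

```text
t 36.55 tcp [ 0.4847 -0.0326  0.0898] hd 24.99 F [0.  0.4 0.1] M [-0.01 -0.02  0.02] gap 0.085
```

View pics/w33b.png

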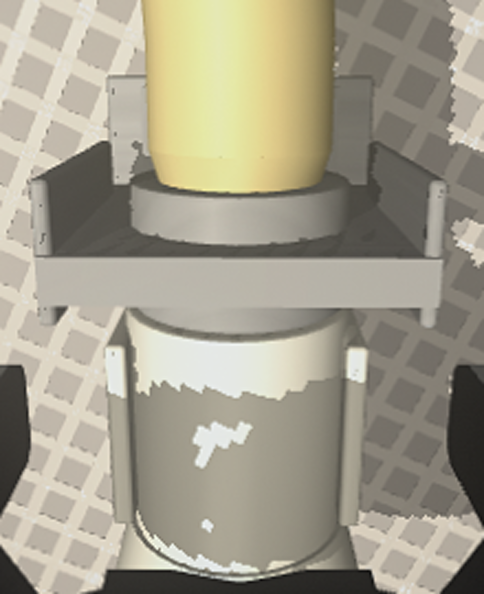

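Request:
{"api": "move_arm", "payload": {
  "rows": [
    [8.5,0,0,-1.0,0],
    [8.5,0,0,-2.5,0],
    [8.5,0,0,-4.0,0],
    [8.5,0,0,-4.0,0],
    [8.5,0,0,-4.0,0],
    [8.5,-3.0,0,-2.0,0],
    [8.5,-4.0,0,0,0],
    [8.5,-4.0,0,0,0],
    [8.5,0,0,0,0],
    [8.5,0,0,0,0]
  ]
}}

```text
time: 37.6
tcp_pos: [0.384, -0.081, 0.265]
orientation: [-0.004, 0.976, 0.216, 0.003]
force: [0.1, 0.2, 0.3]
finger_gap: 0.0847
```

```bash
python3 - <<'E'
from h import *
st=stat()
w=cap("wrist","w34"); cv2.imwrite("pics/w34.png",w["pixels"][:,:,::-1])
crop(w,230,0,420,270,2.2,"pics/w34b.png")
s=cap("side","s34"); cv2.imwrite("pics/s34f.png",s["pixels"][:,:,::-1]); crop(s,270,120,400,240,5,"pics/s34.png")
c=cap("scene","c34"); crop(c,280,130,470,260,4,"pics/c34.png")
E
```

```text
t 37.6 tcp [ 0.384 -0.081  0.265] hd 24.9 F [0.1 0.2 0.3] M [-0.02 -0.06  0.02] gap 0.0847
```

View pics/w34.png

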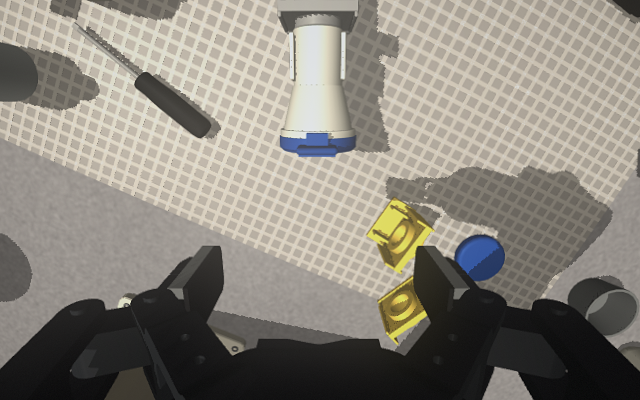

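View pics/s34.png

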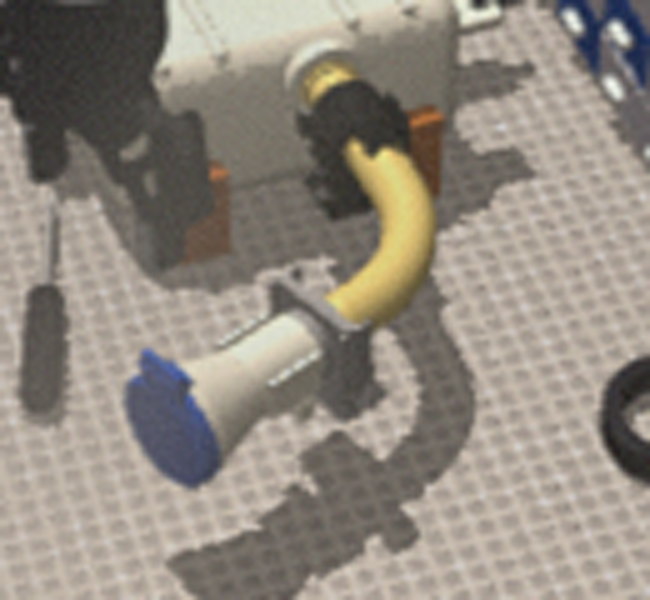

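View pics/c34.png

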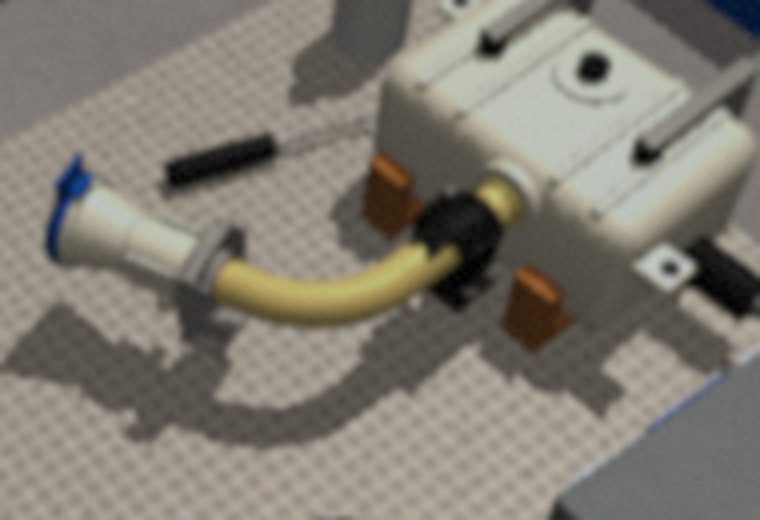

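View pics/w34b.png

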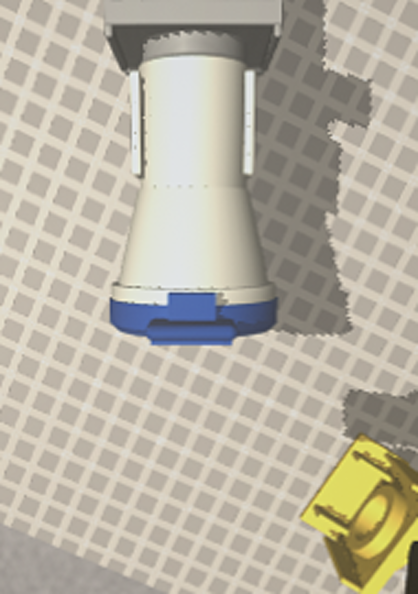

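Request:
{"api": "move_arm", "payload": {
  "rows": [
    [8.5,3.5,0,0,0],
    [8.5,4.0,0,0,0],
    [8.5,4.0,0,0,0],
    [8.5,3.0,0,0,0],
    [8.5,0,0,0,0],
    [8.5,0,0,0,0]
  ]
}}

```text
time: 38.35
tcp_pos: [0.5159, -0.0187, 0.2635]
orientation: [-0.004, 0.976, 0.217, 0.001]
force: [-1.0, -0.9, 0.2]
finger_gap: 0.0848
```

```bash
python3 - <<'E'
from h import *
st=stat()
w=cap("wrist","w35"); crop(w,90,0,390,270,2.2,"pics/w35.png")
E
```

```text
t 38.35 tcp [ 0.5159 -0.0187  0.2635] hd 25.08 F [-1.  -0.9  0.2] M [-0.01  0.04 -0.04] gap 0.0848
```

View pics/w35.png

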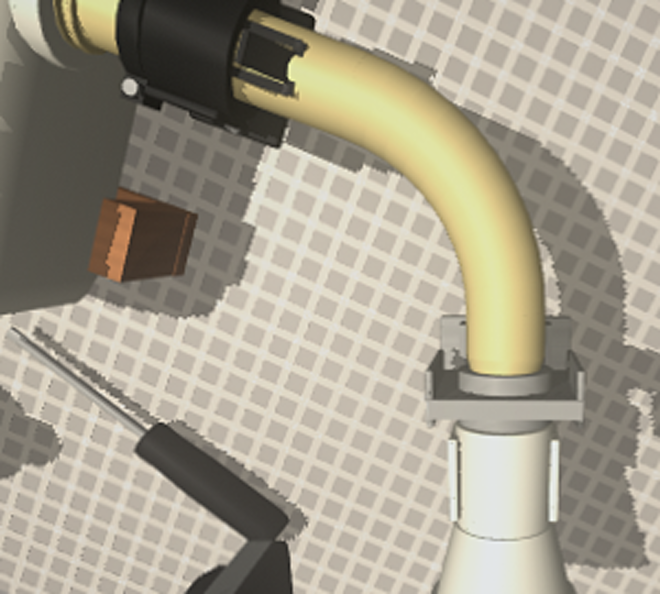

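All three parts are in place: the bracket is behind the tongue and against the ring, the plate's hub is on the shoulder, and the head is against the hub.

```bash
python3 -c "
from plant import bot
print(bot.hand_in())"
```

```text
the job is handed in; nothing more can be done
None
```

The filler tube is rebuilt in the order asked and handed in at about 38 s of the 72 s allowed. The hand-in gave no verdict.

- **Bracket:** I slid it round the bend and over the tongue. The upward force on the tool dropped from about +2.8 N to −0.8 N as it clicked past. I then pushed it against the stop ring and stopped at about 6 N.
- **Plate:** I used the grey steel one, not the two yellow ones. It went on foot down and foot towards the tank. The hub stopped on the shoulder at about 7 N.
- **Head:** It went on cap tab up. It stopped against the plate's hub at about 6 N.

**Last checks:** The final wrist, side and scene pictures show the bracket against the ring with the tongue standing behind it. They also show the plate's hub on the shoulder, the head against the hub with its tab up, and the gripper clear of everything. I did not touch the other things on the bench.

**What disagreed:**
- The camera put the two gripped parts about 3 mm apart sideways in the gripper (bracket −2 mm, plate +1 mm). I therefore lined up each part with the tube within the same picture.
- The bracket rubbed the inside of the bend lightly, at about 1.6 N, until I moved it about 2 mm sideways.
- A two-view height check on one corner of the plate's foot gave 20 mm instead of 5.5 mm. I put that down to a badly picked point; the opposite corner gave 8 mm.

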